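# Aim the air-jet elbow on a solder bench

## Robot

A 7-joint arm with a two-finger parallel gripper is mounted at the origin on the work surface. World frame = base frame: x ahead of the robot, y to its left, z up, the work surface at z = 0. Lengths are in m, angles in rad, forces in N, time in s.
With the tool pointing down it reaches from about 0.35 to 0.9 m from the base axis. Payload 8.1 kg.
Tool frame: the origin (TCP) lies between the finger pads; the fingertips stand 19 mm ahead of it and the grasp point (between the pads) is the TCP; y points along the fingers, x is the direction in which the jaws open and shut, and the axes are right-handed (so a half turn about y gives the same grasp; the last joint's range is limited). The gripper opens to 92 mm and grips with 3 to 60 N. Pads are 19 mm wide; open, the fingers measure 130 mm over their backs; the gripper's body (75 mm by 190 mm) begins 47 mm behind the grasp point.
Start: joints at [-1.38, 0.434, 0.025, 1.573, -0.012, 1.134, -0.075], TCP at [0.181, 0.598, 0.246] pointing down, gripper open.
Joint ranges: [-2.62, 2.62], [-0.44, 2.09], [-1.27, 1.32], [0.08, 2.57], [-1.32, 4.46], [0.12, 2], [-2.74, 2.74]. Speed limits (rad/s): [2.22, 2.22, 3.01, 3.01, 3.14, 3.14, 3.14].

## Interface

Orientations are given as a rotation vector (axis times angle).
In Python, from cell import arm gives the robot as it stands.
- The arm moves only by the tool move_arm, never from a script. Its argument "series" is a list of rows, each an object of numbers: "x", "y", "z": the shift along the tool's x, y, z in cm; "rx", "ry", "rz": the turn, a rotation vector about the tool's x, y, z in rad. In form: [{"x": .., "y": .., "z": .., "rx": .., "ry": .., "rz": ..}, ...]. A call has 1 to 12 rows; each row shifts and turns the pose as measured when the row begins, along the tool's axes as they then stand; what a row does not reach is not made up. A row lasts 1/8 s, in which the tool goes at most 62.5 mm and 10.7 degrees, less where a joint would pass 70% of its speed; a pose out of reach is approached as far as the arm can. A call is refused whole if a number of a shift passes 6.25 or a number of a turn 0.188, either way. A call with a gripper value outside its range is refused whole. "jaw" is the finger opening in cm, from 0 to 9.18, set as the call begins (left out, the last holds). The fingers move at their own pace and stop on an object; "newtons" is the grip in N (left out, the last holds). Time passes only in rows, so rows that do not move let the fingers close. It gives the time, the measured TCP pose, the force and the opening at its end, in the units of the state.
- arm.observe(): the state, without advancing time (a new reading comes with each control period).
- arm.get_image(name): name is "scene" or "top" or "wrist"; returns the picture (420x560x3 uint8, blue, green, red); there is no depth.
- arm.camera_params(name): a dict with "K" (3x3 intrinsics, pixels), "k1" (the pictures are not rectified: a ray, as slopes to the right and down, at radius r is drawn at 1 + k1 r^2 times it, then the intrinsics apply), "R" (3x3) and "t" (3): a world point X has camera coordinates R X + t; the wrist camera has in their place "tool_from_camera" (4x4, takes a point from camera to tool coordinates, whose origin is the TCP and whose axes are the tool frame's). Camera axes: x right, y down, z forward; pixel columns grow to the right and rows downward; lengths in m; the calibration is good to about 2 mm. A picture is of the moment at which its call begins: read the wrist's pose just before it. camera_params takes no time and is no camera call.
- arm.sign_off(): hands the job in, once; it reports no verdict.
The state is a dict: "clock": time; "joints": joint angles; "dq": joint speeds; "joint_efforts": joint torques, N m; "position": TCP position; "ee_rot": TCP orientation; "force": force on the tool from outside, world axes, zero at the start; "ft_torque": the same for the moment, N m; "width": opening from 0.0 (shut) to 1.0 (fully open).
Only numpy, scipy, OpenCV 4.12 (cv2) and the standard library are available. Lean on these libraries where they do the work, as an engineer would, in place of code of your own. Each camera call takes 0.05 s, during which the arm holds its last target.

## Task

The amber flux bottle stands where the brass air elbow has to swing: first set it upright on the middle of the cork coaster and let go. Then screw the elbow further onto its threaded stub, clockwise as you look down on its hexagon, until its outlet points along the red mark on the dial, stopping there without running on past it. Leave the other things on the bench where they are, and let go at the end.

Things in the scene. Friction and masses are not known exactly. Their poses are not given: they have to be found in the camera images.
- airblock: Fixed blue wedge, 140 mm deep (x), 190 wide (y). Origin on the bench below the stub's foot; x to its high back, y to its left, z up. The top slopes up 35 degrees: low edge 10 mm high at x -55, high edge 107 mm at x +85. The threaded stub rises square to the slope from (0, 0, 48 mm): its axis leans 35 degrees from vertical towards -x (roughly the robot). A white dial, 144 mm across, surrounds it.
- hex (a point): Centre of the brass hexagon topping the elbow, on the screw axis: 30 mm across flats, 38 tall, 16 above this point and 22 below along the axis. z = screw axis, out of the stub (35 degrees from vertical); x = where the outlet points. Flats face 30, 90, 150, 210, 270, 330 degrees from x about z. The point is 76 mm up the axis from the slope at joint 0 and sinks 6 mm a turn.
- outlet (a point): Centre of the outlet's end face (black bore), 78 mm from the screw axis; same axes as hex. The elbow's arm is a brass tube 24 mm thick (28 at its last 14 mm) along x, its centre line 34 mm below hex, just under the hexagon. Below it a 35 mm round skirt sits on the stub.
- elbow (a joint): Turn of the elbow on its thread, rad; grows as it is screwed on, clockwise looking down on the hexagon. Outlet points: 0 up the slope, 1.57 to the block's -y, 3.14 down the slope, 4.71 to +y. Starts at 1.0 to 1.9; the mark is at 4.6 to 5.6 (under one turn away), so the outlet passes down the slope, through where the bottle first stands. Stays where left; 0.15 N m turns it.
- mark (a point): Point on the screw axis 42 mm up from the slope (about the height of the elbow's arm). z = screw axis, x = the direction of the fixed red mark, a T-shaped pointer on the white dial 51 to 89 mm from the axis. The outlet is right when its x is along this x.
- flux_mid (a point): Centre (half-way up) of the flux bottle: upright amber round jar with a red cap, 40 mm across, 80 mm tall, 0.12 kg. It starts standing on the bench close to the middle of the block's low edge, beneath and before the elbow. z is its axis.
- coaster_top (a point): Centre of the top of the fixed round cork coaster, 80 mm across, 4 mm thick; left or right of the block, z up.
- spool: Loose bystander: green-flanged solder spool lying flat, 54 mm across, 24 mm tall, near the block's low left corner. Origin under its centre.
- tape: Loose bystander: yellow ring of tape lying flat, 60 mm across, 18 mm tall, near the block's low right corner. Origin under its centre.
- tin: Loose bystander: round steel tin, 68 mm across, 45 mm tall, on the other side of the block from the coaster. Origin under its centre.
- driver: Loose bystander: screwdriver, 120 mm long, lying roughly along y between robot and block. Lies along its x.
- board: Loose bystander: green circuit board 70 x 90 mm, up to 18 mm tall, flat on the bench to one side. Origin under its centre.
- meter: Loose bystander: grey multimeter 140 (x) x 75 x 40 mm lying flat to one side. Origin under its centre.
- flux: The flux bottle, as above; origin under its centre.
Things that resemble listed ones, but are neither listed nor needed, are in the scene too. What is shaped like the airblock but green or turquoise is not meant.

How it is judged:
On the way, in this order (a step that is already met when the one before it is completed fails the run):
1. the flux bottle stands released and upright on the middle of the coaster (horizontal distance between flux_mid and coaster_top below 0.022 m and angle between flux_mid's own z axis and vertical below 0.12 rad and z of flux_mid in the frame of coaster_top between 0.034 and 0.046 m and contact force between flux and the fingers below 0.05 N), for 0.3 s.
2. the elbow's outlet points along the red mark and is still (x of outlet in the frame of mark above 0.05 m and y of outlet in the frame of mark between -0.0115 and 0.0115 m and velocity of joint elbow between -0.05 and 0.05 rad/s), for 0.3 s.
At the end, for the whole second after the job is handed in: The flux bottle stands upright (within 7 degrees) on the coaster, its axis within 22 mm of the coaster's centre, released and at rest; the elbow's outlet points along the red mark, its end within 11.5 mm (8.5 degrees) of the mark's line, and is still (all of step 1 and all of step 2 and linear speed of flux below 0.02 m/s); the robot touches nothing.
It fails at once if the elbow is turned more than 17 degrees past the mark (x of outlet in the frame of mark above 0.005 m and y of outlet in the frame of mark below -0.0228 m).
It fails at once if the flux bottle is tipped by more than 35 degrees (angle between flux_mid's own z axis and vertical above 0.61 rad).
It fails at once if another loose thing (spool, tape, tin, screwdriver, circuit board, multimeter) is moved by more than 25 mm (distance of any of spool, tape, tin, driver, board, meter from where it was at the start of the episode above 0.025 m).
It also fails if it takes over 58 s, if anything falls off the work surface, if the arm or the gripper's body presses on something with over 40 N, if the wrist force passes 120 N, or if a joint passes its speed limit or range.

## Working session

There is one attempt and no reset: what is moved stays moved. The work goes in short steps, Python scripts to look and compute and a tool call to move; the robot and the scene stay as the last step left them, time stands still between calls to the robot, and variables do not carry over. Pictures are saved under pics/ and viewed, and the job is handed in when it is done.

Besides the shell and the picture viewer there is one more tool, called after ">>>" as name(argument=value, ...), one argument or row to a line, values as JSON. move_arm: Moves the arm, as the interface text tells. Its arguments: {"type":"object","properties":{"series":{"type":"array","items":{"type":"object","properties":{"x":{"type":"number"},"y":{"type":"number"},"z":{"type":"number"},"rx":{"type":"number"},"ry":{"type":"number"},"rz":{"type":"number"}}}},"jaw":{"type":"number"},"newtons":{"type":"number"}},"required":["series"]}

```bash
ls; mkdir -p pics; python3 - <<'E'
from cell import arm
import cv2
s=arm.observe();print(s)
for n in("scene","top","wrist"):
    print(n,arm.camera_params(n))
    cv2.imwrite(f"pics/{n}0.png",arm.get_image(n))
E
```

```text
pics
{'clock': 0.0, 'joints': array([-1.37960477,  0.43523501,  0.02491703,  1.57411768, -0.01158711,
        1.13401063, -0.07509864]), 'dq': array([-4.93556170e-05, -1.52915899e-03, -2.06003954e-04,  4.73660568e-04,
        4.25762413e-05, -4.91338829e-04, -6.48129375e-04]), 'joint_efforts': array([ 3.44634364e-04, -6.67845011e+01,  9.85089093e-01, -3.14455390e+01,
       -6.06856006e-02,  4.27905063e-02,  1.50621149e-04]), 'position': array([0.18087165, 0.59773358, 0.24492888]), 'ee_rot': array([-1.3350856 , -0.98923591,  0.99126389]), 'force': array([ 0.37600066, -0.00151733, -0.33498427]), 'ft_torque': array([-0.00083841,  0.01171953,  0.01422754]), 'width': 1.000793843335837}
scene {'K': array([[387.74042706,   0.        , 282.99489747],
       [  0.        , 387.74042706, 212.16266809],
       [  0.        ,   0.        ,   1.        ]]), 'k1': -0.015041631936394254, 'R': array([[ 0.61400807,  0.78918284, -0.01358426],
       [ 0.62747028, -0.49848693, -0.59815703],
       [-0.47882684,  0.35874952, -0.80126378]]), 't': array([-0.29566046, -0.22100286,  1.24118778])}
top {'K':
[... 277 characters left out ...]
63120927e-02, -1.62809348e-01],
       [ 1.62759784e-01,  4.02886309e-03, -9.86657499e-01]]), 't': array([0.00551471, 0.4307219 , 1.4350557 ])}
wrist {'K': array([[303.93066801,   0.        , 283.37170676],
       [  0.        , 303.93066801, 205.78041271],
       [  0.        ,   0.        ,   1.        ]]), 'k1': 0.009601809134122247, 'tool_from_camera': array([[ 9.99998968e-01, -1.43032864e-03,  1.36738779e-04,
         2.73060742e-07],
       [-5.34203487e-04, -2.81756233e-01,  9.59485873e-01,
        -1.39270781e-01],
       [-1.33385312e-03, -9.59484955e-01, -2.81756706e-01,
         7.61854911e-02],
       [ 0.00000000e+00,  0.00000000e+00,  0.00000000e+00,
         1.00000000e+00]])}
```

View pics/scene0.png

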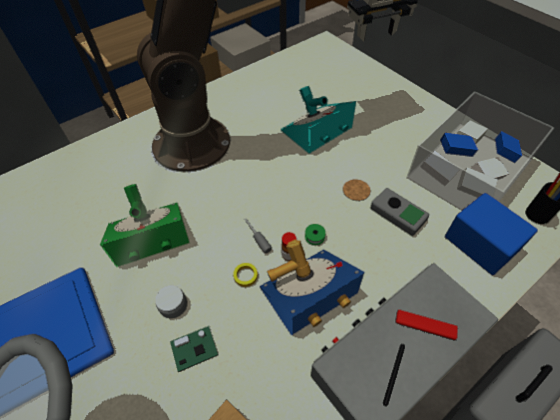

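View pics/top0.png

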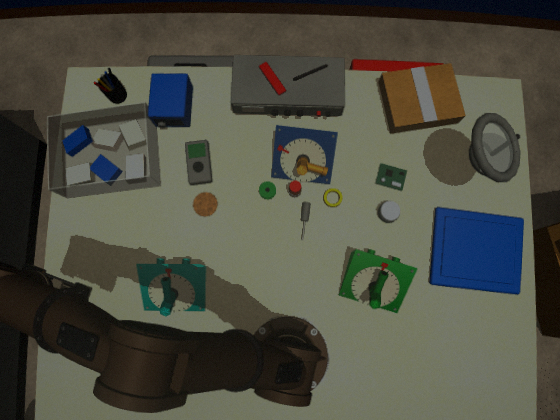

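View pics/wrist0.png

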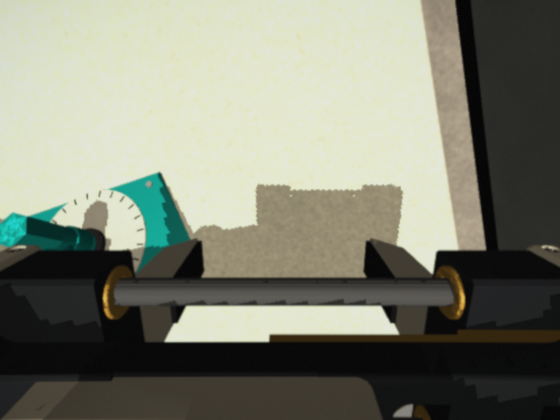

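The top view shows the blue airblock at (303,158), with the amber bottle's red cap at (295,187) and the cork coaster at (205,204). In the scene view these are at (312,290), (290,240) and (357,190). The lookalikes are the green block (378,285), the turquoise block (172,290) and the blue boxes, none of which is meant. Next I'll take close crops and measure.

```bash
cat > h.py <<'E'
import numpy as np, cv2
from cell import arm
from scipy.spatial.transform import Rotation as Ro
def cam(n,pose=None):
    p=arm.camera_params(n);K=p["K"];d=np.array([p["k1"],0,0,0])
    if n=="wrist":
        T=np.eye(4);T[:3,:3]=Ro.from_rotvec(pose[1]).as_matrix();T[:3,3]=pose[0]
        W=np.linalg.inv(T@p["tool_from_camera"]);return K,d,W[:3,:3],W[:3,3]
    return K,d,p["R"],p["t"]
def ray(c,uv):
    K,d,R,t=c
    q=cv2.undistortPoints(np.array(uv,float).reshape(-1,1,2),K,d).reshape(-1,2)
    D=np.c_[q,np.ones(len(q))]@R
    return -R.T@t,D/np.linalg.norm(D,axis=1)[:,None]
def plane(c,uv,z):
    o,D=ray(c,uv);return o+D*((z-o[2])/D[:,2])[:,None]
def plane2(c,uv,p0,n):
    o,D=ray(c,uv);return o+D*(((p0-o)@n)/(D@n))[:,None]
def proj(c,X):
    K,d,R,t=c
    return cv2.projectPoints(np.array(X,float).reshape(-1,1,3),cv2.Rodrigues(R)[0],t,K,d)[0].reshape(-1,2)
def tri(cs,uvs):
    A=np.zeros((3,3));b=np.zeros(3)
    for c,uv in zip(cs,uvs):
        o,D=ray(c,[uv]);P=np.eye(3)-np.outer(D[0],D[0]);A+=P;b+=P@o
    X=np.linalg.solve(A,b);return X,[np.linalg.norm(np.cross(ray(c,[uv])[1][0],X-ray(c,[uv])[0])) for c,uv in zip(cs,uvs)]
E
python3 - <<'E'
import cv2
a=cv2.imread("pics/top0.png");b=cv2.imread("pics/scene0.png")
cv2.imwrite("pics/topc.png",cv2.resize(a[110:230,180:350],None,fx=4.7,fy=4.7,interpolation=cv2.INTER_CUBIC))
cv2.imwrite("pics/scenec.png",cv2.resize(b[170:340,230:430],None,fx=3.5,fy=3.5,interpolation=cv2.INTER_CUBIC))
E
```

```text
(no output)
```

View pics/topc.png

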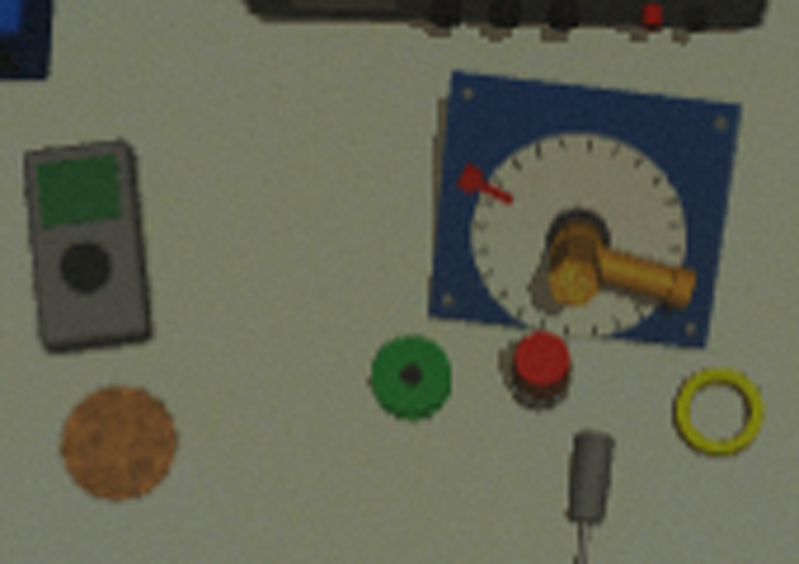

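View pics/scenec.png

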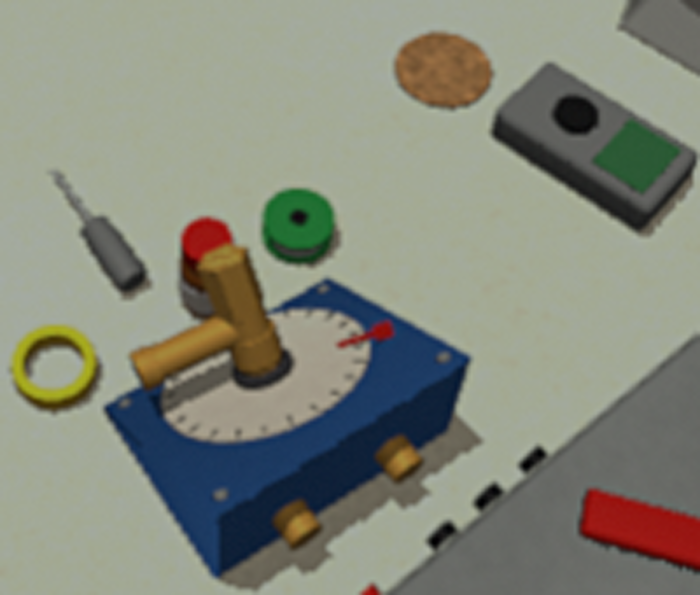

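The crop confirms the choice: the mark's red T lies to the left (+y) and slightly up the slope, and the outlet points to -y.

```bash
python3 - <<'E'
from h import *
a=cv2.imread("pics/top0.png");b=cv2.imread("pics/scene0.png")
T=cam("top");S=cam("scene")
def cc(img,lo,hi,box):
    h=cv2.cvtColor(img,cv2.COLOR_BGR2HSV);m=cv2.inRange(h,lo,hi);z=np.zeros_like(m);x0,y0,x1,y1=box;z[y0:y1,x0:x1]=m[y0:y1,x0:x1]
    n,l,st,ce=cv2.connectedComponentsWithStats(z);i=1+np.argmax(st[1:,4]);return ce[i],st[i]
# coaster
c,st=cc(a,(3,60,60),(20,255,255),(185,185,225,222));print("coaster top",c,st,plane(T,[c],0.004))
c2,st2=cc(b,(3,60,60),(20,255,255),(335,172,380,205));print("coaster scn",c2,st2,plane(S,[c2],0.004))
# cap
c,st=cc(a,(0,150,80),(4,255,255),(285,175,310,200));print("cap top",c,st,plane(T,[c],0.075),plane(T,[c],.08))
c2,st2=cc(b,(0,150,80),(4,255,255),(275,225,300,250));print("cap scn",c2,st2,plane(S,[c2],.075))
f=lambda x,y:(180+x/4.7-.4,110+y/4.7-.4); g=lambda x,y:(230+x/3.5-.4,170+y/3.5-.4)
ht=plane(T,[f(452,72),f(740,104)],.107);lt=plane(T,[f(706,348),f(430,317)],.010);print("top corners",ht,lt)
hs=plane(S,[g(468,360),g(218,516)],.107);ls=plane(S,[g(107,408),g(328,280)],.010);print("scn corners",hs,ls)
for n,cor in(("top",[ht[0],ht[1],lt[1],lt[0]]),("scn",[hs[0],hs[1],ls[1],ls[0]])):
    hl,hr,ll,lr=[q[:2] for q in cor]
    y=((hl-hr)+(ll-lr));y/=np.linalg.norm(y);x=np.array([y[1],-y[0]])
    if x@(hl-ll)<0:print("flip");x=-x
    O=(hl+hr+ll+lr)/4-x*.015
    print(n,"origin",O,"yaw",np.degrees(np.arctan2(x[1],x[0])),np.linalg.norm(hl-hr),np.linalg.norm(ll-lr),np.linalg.norm(hl-ll),np.linalg.norm(hr-lr))
print("hextop tri",tri([T,S],[f(575,283),g(228,253)]))
print("red head tri",tri([T,S],[f(471,178),g(383,330)]))
print("spool",tri([T,S],[f(411,374),g(299,217)]),"tape",plane(T,[f(718,413)],.018))
print("driver butt",plane(T,[f(592,435),f(587,520)],.01), "meter",plane(T,[f(45,350),f(150,335)],.04))
E
```

```text
coaster top [204.6985138  203.86624204] [193 192  25  25 471] [[0.46753946 0.27641705 0.004     ]]
coaster scn [356.23225806 189.53548387] [343 179  28  22 465] [[0.47073826 0.27454135 0.004     ]]
cap top [294.8877551  185.97959184] [290 181  11  11  98] [[ 0.51703641 -0.0092741   0.075     ]] [[ 0.51588148 -0.00920203  0.08      ]]
cap scn [287.83035714 237.30357143] [282 232  14  13 112] [[ 0.51320153 -0.00862117  0.075     ]]
top corners [[ 0.69996649  0.05407686  0.107     ]
 [ 0.68343298 -0.13383974  0.107     ]] [[ 0.54280713 -0.121762    0.01      ]
 [ 0.55936513  0.06668988  0.01      ]]
scn corners [[ 0.70196174  0.05036213  0.107     ]
 [ 0.6846231  -0.13349355  0.107     ]] [[ 0.54805528 -0.12080466  0.01      ]
 [ 0.56516687  0.06504041  0.01      ]]
top origin [ 0.60645058 -0.03239497] yaw -5.024706189956598 0.18864253454492852 0.18917790669195814 0.14116596249187421 0.14114355019859748
scn origin [ 0.61001645 -0.03333218] yaw -5.323681798627146 0.1846714363475354 0.18663117566290552 0.1375801173772613 0.1371560242114704
hextop tri (array([ 0.55661638, -0.0261782 ,  0.12455242]), [np.float64(0.0025110723346289513), np.float64(0.0025110723346289253)])
red head tri (array([0.64048895, 0.04074963, 0.06884251]), [np.float64(0.00043902995262932044), np.float64(0.0004390299526293031)])
spool (array([0.51646666, 0.0779258 , 0.02319056]), [np.float64(0.00026428355966910135), np.float64(0.00026428355966906503)]) tape [[ 0.4962075  -0.12959358  0.018     ]]
driver butt [[ 0.48037043 -0.0452876   0.01      ]
 [ 0.42220434 -0.04307228  0.01      ]] meter [[0.52294551 0.32283436 0.04      ]
 [0.53488587 0.25256102 0.04      ]]
```

```bash
cat >> h.py <<'E'
def RT(yaw,tilt,xs,roll=0):
    "tool y heads yaw, tilt from vertical; x = xs*left ; roll about tool y"
    h=np.array([np.cos(yaw),np.sin(yaw),0]);l=np.array([-np.sin(yaw),np.cos(yaw),0])
    y=np.sin(tilt)*h-np.cos(tilt)*np.array([0,0,1]);x=xs*l
    return np.c_[x,y,np.cross(x,y)]@Ro.from_rotvec([0,roll,0]).as_matrix()
def rows(p,R,n,s=None):
    s=s or arm.observe();R0=Ro.from_rotvec(s["ee_rot"]).as_matrix()
    rv=Ro.from_matrix(R0.T@R).as_rotvec()/n;dp=(np.array(p)-s["position"])/n
    print("pos",s["position"].round(4),"dist",np.linalg.norm(dp*n).round(4),"turn",(rv*n).round(3),"clk",s["clock"],"J",s["joints"].round(2))
    for i in range(n):
        Ri=R0@Ro.from_rotvec(rv*i).as_matrix();print((Ri.T@dp*100).round(2),rv.round(3))
E
python3 - <<'E'
from h import *
s=arm.observe();print(Ro.from_rotvec(s["ee_rot"]).as_matrix().round(3))
for xs in(1,-1):
    R=RT(0,np.radians(45),xs);print(xs);rows([.38,-.009,.26],R,12)
E
```

```text
[[ 0.29  -0.    -0.957]
 [ 0.957 -0.001  0.29 ]
 [-0.001 -1.    -0.   ]]
1
pos [0.1809 0.5979 0.2451] dist 0.6389 turn [-0.78  -0.278 -0.116] clk 0.15 J [-1.38  0.44  0.02  1.57 -0.01  1.13 -0.08]
[-4.36 -0.12 -3.05] [-0.065 -0.023 -0.01 ]
[-4.43  0.03 -2.95] [-0.065 -0.023 -0.01 ]
[-4.5   0.18 -2.84] [-0.065 -0.023 -0.01 ]
[-4.56  0.32 -2.72] [-0.065 -0.023 -0.01 ]
[-4.63  0.44 -2.59] [-0.065 -0.023 -0.01 ]
[-4.69  0.56 -2.45] [-0.065 -0.023 -0.01 ]
[-4.75  0.67 -2.3 ] [-0.065 -0.023 -0.01 ]
[-4.81  0.77 -2.14] [-0.065 -0.023 -0.01 ]
[-4.87  0.86 -1.98] [-0.065 -0.023 -0.01 ]
[-4.92  0.93 -1.81] [-0.065 -0.023 -0.01 ]
[-4.97  0.99 -1.63] [-0.065 -0.023 -0.01 ]
[-5.02  1.05 -1.45] [-0.065 -0.023 -0.01 ]
-1
pos [0.1809 0.5979 0.2451] dist 0.6389 turn [ 0.164  2.648 -1.097] clk 0.15 J [-1.38  0.44  0.02  1.57 -0.01  1.13 -0.08]
[-4.36 -0.12 -3.05] [ 0.014  0.221 -0.091]
[-3.56 -0.53 -3.93] [ 0.014  0.221 -0.091]
[-2.55 -0.87 -4.59] [ 0.014  0.221 -0.091]
[-1.39 -1.12 -5.02] [ 0.014  0.221 -0.091]
[-0.15 -1.26 -5.17] [ 0.014  0.221 -0.091]
[ 1.1  -1.28 -5.05] [ 0.014  0.221 -0.091]
[ 2.29 -1.19 -4.66] [ 0.014  0.221 -0.091]
[ 3.35 -1.   -4.02] [ 0.014  0.221 -0.091]
[ 4.22 -0.7  -3.17] [ 0.014  0.221 -0.091]
[ 4.86 -0.32 -2.15] [ 0.014  0.221 -0.091]
[ 5.22  0.12 -1.03] [ 0.014  0.221 -0.091]
[5.29 0.6  0.13] [ 0.014  0.221 -0.091]
```

>>> move_arm(
  jaw=6.4,
  series=[
    {"x": -4.36, "y": -0.2, "z": -3.05, "rx": -0.065, "ry": -0.023, "rz": -0.01},
    {"x": -4.43, "y": 0, "z": -2.95, "rx": -0.065, "ry": -0.023, "rz": -0.01},
    {"x": -4.5, "y": 0.1, "z": -2.84, "rx": -0.065, "ry": -0.023, "rz": -0.01},
    {"x": -4.56, "y": 0.32, "z": -2.72, "rx": -0.065, "ry": -0.023, "rz": -0.01},
    {"x": -4.63, "y": 0.44, "z": -2.59, "rx": -0.065, "ry": -0.023, "rz": -0.01},
    {"x": -4.69, "y": 0.56, "z": -2.45, "rx": -0.065, "ry": -0.023, "rz": -0.01},
    {"x": -4.75, "y": 0.67, "z": -2.3, "rx": -0.065, "ry": -0.023, "rz": -0.01},
    {"x": -4.81, "y": 0.77, "z": -2.14, "rx": -0.065, "ry": -0.023, "rz": -0.01},
  ],
)

```text
clock: 1.15
position: [0.3175, 0.1841, 0.2559]
ee_rot: [-1.633, -1.518, 0.833]
force: [1.4, -0.8, 0.6]
width: 0.698
```

```bash
python3 - <<'E'
from h import *
rows([.38,-.009,.22],RT(0,np.radians(45),1),6)
E
```

```text
pos [0.3175 0.1841 0.2559] dist 0.2062 turn [-0.245 -0.086 -0.033] clk 1.15 J [-1.33 -0.21  0.12  2.43  0.73  0.87 -0.2 ]
[-3.13  1.12 -0.87] [-0.041 -0.014 -0.006]
[-3.15  1.14 -0.78] [-0.041 -0.014 -0.006]
[-3.16  1.15 -0.69] [-0.041 -0.014 -0.006]
[-3.18  1.16 -0.59] [-0.041 -0.014 -0.006]
[-3.19  1.16 -0.5 ] [-0.041 -0.014 -0.006]
[-3.21  1.16 -0.41] [-0.041 -0.014 -0.006]
```

```bash
cat > kin.py <<'E'
import numpy as np
def mdh(al,a,d,th):
    c,s=np.cos(th),np.sin(th);ca,sa=np.cos(al),np.sin(al)
    return np.array([[c,-s,0,a],[s*ca,c*ca,-sa,-d*sa],[s*sa,c*sa,ca,d*ca],[0,0,0,1]])
P=np.pi/2
D=[(0,0,.267),(-P,0,0),(P,0,.293),(P,.0525,0),(P,.0775,.3425),(P,0,0),(-P,.076,.097)]
def fk(q,D=D,T0=np.eye(4),sg=np.ones(7)):
    T=T0.copy();out=[]
    for (al,a,d),t,s in zip(D,q,sg): T=T@mdh(al,a,d,s*t);out.append(T)
    return out
E
python3 - <<'E'
from h import *;from kin import *
np.set_printoptions(suppress=True,precision=3)
q0=np.array([-1.37960477,0.43523501,0.02491703,1.57411768,-0.01158711,1.13401063,-0.07509864])
s=arm.observe()
for q,p,r in((q0,[0.18087,0.5977,0.2449],[-1.3350856,-0.98923591,0.99126389]),(s["joints"],s["position"],s["ee_rot"])):
    T=fk(q)[-1];R=Ro.from_rotvec(r).as_matrix()
    print("fk",T[:3,3],T[:3,2],"meas",p,R[:,1]);print(T[:3,:3].T@(np.array(p)-T[:3,3]),"\n",T[:3,:3],"\n",R)
E
```

```text
fk [ 0.124 -0.578  0.341] [ 0.001 -0.005 -1.   ] meas [0.18087, 0.5977, 0.2449] [-0.    -0.002 -1.   ]
[-1.109 -0.395  0.09 ] 
 [[ 0.29  -0.957  0.001]
 [-0.957 -0.29  -0.005]
 [ 0.005  0.    -1.   ]] 
 [[ 0.29  -0.    -0.957]
 [ 0.957 -0.002  0.29 ]
 [-0.002 -1.    -0.   ]]
fk [ 0.09  -0.138  0.998] [ 0.77  -0.575  0.276] meas [0.317 0.184 0.256] [ 0.513 -0.023 -0.858]
[-0.753 -0.306 -0.215] 
 [[-0.291 -0.568  0.77 ]
 [ 0.068 -0.815 -0.575]
 [ 0.954 -0.115  0.276]] 
 [[ 0.088  0.513 -0.854]
 [ 0.996 -0.023  0.089]
 [ 0.026 -0.858 -0.513]]
```

```bash
python3 - <<'E'
from h import *
import itertools
from scipy.optimize import minimize_scalar
q0=np.array([-1.37960477,0.43523501,0.02491703,1.57411768,-0.01158711,1.13401063,-0.07509864])
s=arm.observe();q1=s["joints"]
R0=Ro.from_rotvec([-1.3350856,-0.98923591,0.99126389]);R1=Ro.from_rotvec(s["ee_rot"])
dR=R1*R0.inv();res=[]
for ax in("zyzyzyz",):
  for sg in itertools.product([1,-1],repeat=7):
    if sg[1]<0:continue
    M=[Ro.from_euler(ax.upper(),np.array(sg)*q) for q in(q0,q1)]
    dM=M[1]*M[0].inv()
    for b in np.radians(np.arange(-180,180,2)):
        B=Ro.from_euler("z",b);e=(B*dM*B.inv()*dR.inv()).magnitude();res.append((e,np.degrees(b),sg))
res.sort(key=lambda r:r[0])
for r in res[:12]:print(r)
E
```

```text
Traceback (most recent call last):
  File "scipy/spatial/transform/_rotation.pyx", line 1413, in scipy.spatial.transform._rotation.Rotation.from_euler
ValueError: Expected axis specification to be a non-empty string of upto 3 characters, got ZYZYZYZ
```

```bash
python3 - <<'E'
from h import *
import itertools
q0=np.array([-1.37960477,0.43523501,0.02491703,1.57411768,-0.01158711,1.13401063,-0.07509864])
s=arm.observe();q1=s["joints"]
R0=Ro.from_rotvec([-1.3350856,-0.98923591,0.99126389]);R1=Ro.from_rotvec(s["ee_rot"])
dR=R1*R0.inv();res=[]
def ch(q):
    M=Ro.identity()
    for a,t in zip("zyzyzyz",q):M=M*Ro.from_euler(a,t)
    return M
for sg in itertools.product([1,-1],repeat=7):
    if sg[1]<0:continue
    M=[ch(np.array(sg)*q) for q in(q0,q1)]
    dM=M[1]*M[0].inv()
    for b in np.radians(np.arange(-180,180,2)):
        B=Ro.from_euler("z",b);e=(B*dM*B.inv()*dR.inv()).magnitude();res.append((e,np.degrees(b),sg))
res.sort(key=lambda r:r[0])
for r in res[:12]:print(r)
E
```

```text
(7.479092511709379e-09, np.float64(0.0), (-1, 1, -1, 1, -1, 1, -1))
(0.01860415958730636, np.float64(2.0), (-1, 1, -1, 1, -1, 1, -1))
(0.018604166188237754, np.float64(-2.0), (-1, 1, -1, 1, -1, 1, -1))
(0.03720305770734827, np.float64(4.0), (-1, 1, -1, 1, -1, 1, -1))
(0.03720306430547745, np.float64(-4.0), (-1, 1, -1, 1, -1, 1, -1))
(0.05579142686942226, np.float64(6.000000000000001), (-1, 1, -1, 1, -1, 1, -1))
(0.05579143346288147, np.float64(-6.000000000000001), (-1, 1, -1, 1, -1, 1, -1))
(0.07436400404454721, np.float64(8.0), (-1, 1, -1, 1, -1, 1, -1))
(0.07436401063146915, np.float64(-8.0), (-1, 1, -1, 1, -1, 1, -1))
(0.09291552795012258, np.float64(10.0), (-1, 1, -1, 1, -1, 1, -1))
(0.09291553452864071, np.float64(-10.0), (-1, 1, -1, 1, -1, 1, -1))
(0.10502066205237642, np.float64(154.0), (1, 1, -1, 1, -1, 1, -1))
```

```bash
cat >> h.py <<'E'
import json,os
def log():
    s=arm.observe();f="samples.json";L=json.load(open(f)) if os.path.exists(f) else [[[-1.37960477,0.43523501,0.02491703,1.57411768,-0.01158711,1.13401063,-0.07509864],[0.18087165,0.59773358,0.24492888],[-1.3350856,-0.98923591,0.99126389]]]
    L.append([list(s["joints"]),list(s["position"]),list(s["ee_rot"])]);json.dump(L,open(f,"w"))
E
python3 - <<'E'
from h import *
log()
az=np.radians(45)
rows([.44,.40,.28],RT(az-np.pi/2,0,1),8)
E
```

```text
pos [0.3175 0.1841 0.2559] dist 0.2494 turn [0.508 0.673 0.212] clk 1.15 J [-1.33 -0.21  0.12  2.43  0.73  0.87 -0.2 ]
[ 2.83  0.47 -1.22] [0.063 0.084 0.027]
[ 2.93  0.32 -1.01] [0.063 0.084 0.027]
[ 3.01  0.18 -0.77] [0.063 0.084 0.027]
[ 3.07  0.06 -0.52] [0.063 0.084 0.027]
[ 3.11 -0.04 -0.26] [0.063 0.084 0.027]
[ 3.11 -0.14  0.01] [0.063 0.084 0.027]
[ 3.1  -0.21  0.28] [0.063 0.084 0.027]
[ 3.06 -0.26  0.55] [0.063 0.084 0.027]
```

>>> move_arm(
  series=[
    {"x": 2.83, "y": 0.47, "z": -1.22, "rx": 0.063, "ry": 0.084, "rz": 0.027},
    {"x": 2.93, "y": 0.32, "z": -1.0, "rx": 0.063, "ry": 0.084, "rz": 0.027},
    {"x": 3.0, "y": 0.18, "z": -0.77, "rx": 0.063, "ry": 0.084, "rz": 0.027},
    {"x": 3.07, "y": 0.06, "z": -0.52, "rx": 0.063, "ry": 0.084, "rz": 0.027},
  ],
)

```text
clock: 1.65
position: [0.3753, 0.2813, 0.2623]
ee_rot: [-1.585, -1.038, 0.734]
force: [-0.5, 0.3, -0.3]
width: 0.698
```

```bash
python3 -c "
from h import *
log();s=arm.observe();print(s['joints'].round(2))"
```

```text
[-1.25  0.08  0.34  2.05  0.27  0.93  0.04]
```

>>> move_arm(
  series=[
    {"x": 3.1, "y": 0, "z": -0.3, "rx": 0.063, "ry": 0.084, "rz": 0.027},
    {"x": 3.1, "y": -0.1, "z": 0, "rx": 0.063, "ry": 0.084, "rz": 0.027},
    {"x": 3.1, "y": -0.2, "z": 0.3, "rx": 0.063, "ry": 0.084, "rz": 0.027},
    {"x": 3.06, "y": -0.26, "z": 0.55, "rx": 0.063, "ry": 0.084, "rz": 0.027},
  ],
)

```text
clock: 2.15
position: [0.4401, 0.3927, 0.2718]
ee_rot: [-1.483, -0.583, 0.616]
force: [0.1, -0.2, 0.1]
width: 0.696
```

```bash
python3 -c "
from h import *
log();s=arm.observe();print(s['joints'].round(2),s['position'])"
```

```text
[-1.09  0.38  0.4   1.63 -0.16  1.18  0.11] [0.44007068 0.39268598 0.27175075]
```

```bash
cat > kin.py <<'E'
import numpy as np,json
from scipy.spatial.transform import Rotation as Ro
SG=np.array([-1,1,-1,1,-1,1,-1])
def chain(q):
    M=np.eye(3);out=[]
    for a,t in zip("zyzyzyz",SG*np.asarray(q)):
        M=M@Ro.from_euler(a,t).as_matrix();out.append(M)
    return out
def basis(q):
    C=chain(q);e=np.eye(3)
    return np.c_[e[2],C[2][:,0],C[2][:,2],C[4][:,0],C[4][:,2],C[5][:,0],C[6][:,2]]
def fit():
    L=json.load(open("samples.json"))
    A=np.vstack([basis(l[0]) for l in L]);b=np.hstack([l[1] for l in L])
    x,r,k,sv=np.linalg.lstsq(A,b,rcond=1e-4);Rt=chain(L[0][0])[6].T@Ro.from_rotvec(L[0][2]).as_matrix()
    return x,Rt,A@x-b,sv
E
python3 -c "
from kin import *
np.set_printoptions(suppress=True,precision=4)
for z in fit():print(z)"
```

```text
[ 0.5843 -0.077   0.4045  0.3455  0.5163 -0.1987  0.1971]
[[-1.  0.  0.]
 [ 0.  0.  1.]
 [ 0.  1. -0.]]
[-0.051   0.0084  0.0092  0.012   0.0166 -0.0005 -0.0251 -0.0078 -0.0007
 -0.0117  0.0246 -0.0081]
[3.9268 3.4    0.8202 0.49   0.3122 0.0806 0.063 ]
```

```bash
python3 - <<'E'
from h import *
az=np.radians(10)
rows([.52,.15,.26],RT(az-np.pi/2,0,1),6)
E
```

```text
pos [0.4401 0.3927 0.2718] dist 0.2558 turn [-0.005  0.592 -0.021] clk 2.15 J [-1.09  0.38  0.4   1.63 -0.16  1.18  0.11]
[-1.84  0.19 -3.84] [-0.001  0.099 -0.003]
[-1.46  0.19 -4.  ] [-0.001  0.099 -0.003]
[-1.06  0.19 -4.13] [-0.001  0.099 -0.003]
[-0.64  0.19 -4.21] [-0.001  0.099 -0.003]
[-0.23  0.19 -4.25] [-0.001  0.099 -0.003]
[ 0.19  0.19 -4.25] [-0.001  0.099 -0.003]
```

>>> move_arm(
  series=[
    {"x": -1.84, "y": 0.2, "z": -3.84, "ry": 0.1},
    {"x": -1.46, "y": 0.2, "z": -4.0, "ry": 0.1},
    {"x": -1.06, "y": 0.2, "z": -4.13, "ry": 0.1},
  ],
)

```text
invalid input
```

```bash
python3 -c "
from h import *
log();s=arm.observe();print(s['joints'].round(2),s['position'])"
```

```text
[-1.09  0.38  0.4   1.63 -0.16  1.18  0.11] [0.44007068 0.39268598 0.27175075]
```

>>> move_arm(
  series=[
    {"x": -0.64, "y": 0.2, "z": -4.2, "ry": 0.1},
    {"x": -0.2, "y": 0.2, "z": -4.25, "ry": 0.1},
    {"x": 0.2, "y": 0.2, "z": -4.25, "ry": 0.1},
  ],
)

```text
invalid input
```

```bash
python3 -c "
from h import *
log();s=arm.observe();print(s['joints'].round(2),s['position'])"
```

```text
[-1.09  0.38  0.4   1.63 -0.16  1.18  0.11] [0.44007068 0.39268598 0.27175075]
```

All six fields are needed in each row.

>>> move_arm(
  series=[
    {"x": -1.84, "y": 0.2, "z": -3.84, "rx": 0, "ry": 0.1, "rz": 0},
    {"x": -1.46, "y": 0.2, "z": -4.0, "rx": 0, "ry": 0.1, "rz": 0},
    {"x": -1.06, "y": 0.2, "z": -4.13, "rx": 0, "ry": 0.1, "rz": 0},
  ],
)

```text
clock: 2.52
position: [0.4811, 0.2712, 0.2633]
ee_rot: [-1.541, -0.342, 0.378]
force: [0.9, -0.4, -0.4]
width: 0.698
```

```bash
python3 -c "
from h import *
log();s=arm.observe();print(s['joints'].round(2),s['position'])"
```

```text
[-0.98  0.33  0.5   1.74 -0.18  1.14  0.04] [0.48110379 0.27115892 0.26332153]
```

>>> move_arm(
  series=[
    {"x": -0.64, "y": 0.2, "z": -4.2, "rx": 0, "ry": 0.1, "rz": 0},
    {"x": -0.2, "y": 0.2, "z": -4.25, "rx": 0, "ry": 0.1, "rz": 0},
    {"x": 0.2, "y": 0.2, "z": -4.25, "rx": 0, "ry": 0.1, "rz": 0},
  ],
)

```text
clock: 2.9
position: [0.5187, 0.1412, 0.2573]
ee_rot: [-1.571, -0.094, 0.129]
force: [0.3, -0.2, 0.0]
width: 0.691
```

```bash
python3 -c "
from h import *
log();s=arm.observe();print(s['joints'].round(2),s['position'])"
```

```text
[-0.83  0.32  0.61  1.79 -0.2   1.12 -0.  ] [0.51871829 0.14123307 0.25727967]
```

```bash
cat >> kin.py <<'E'
def basis(q):
    C=chain(q);e=np.eye(3)
    # z0 | after j1: x,y | after j3: x,z | after j4: y(=j3's y) | after j5: x,z | after j6: y | x6 | after j7: z
    return np.c_[e[2],C[0][:,0],C[0][:,1],C[2][:,0],C[2][:,2],C[3][:,1],C[4][:,0],C[4][:,2],C[5][:,1],C[5][:,0],C[6][:,2]]
E
python3 -c "
from kin import *
import json
np.set_printoptions(suppress=True,precision=4)
L=json.load(open('samples.json'));U=[]
for l in L:
    if not U or abs(np.array(l[0])-U[-1][0]).max()>.01:U.append(l)
json.dump(U,open('samples.json','w'));print(len(U))
L=U
A=np.vstack([basis(l[0]) for l in L]);b=np.hstack([l[1] for l in L])
names='z0 x1 y1 x3 z3 y4 x5 z5 y6 x6 z7'.split()
for lam in(1e-4,1e-3,1e-2):
    x0=np.array([.317,.081,0,0,.4,0,0,.4,0,0,.25])
    x=x0+np.linalg.solve(A.T@A+lam*np.eye(11),A.T@(b-A@x0));print(dict(zip(names,x.round(4))),abs(A@x-b).max())
"
```

```text
6
{'z0': np.float64(0.2733), 'x1': np.float64(0.0004), 'y1': np.float64(-0.0362), 'x3': np.float64(-0.0001), 'z3': np.float64(0.5563), 'y4': np.float64(-0.0172), 'x5': np.float64(0.0022), 'z5': np.float64(0.4273), 'y6': np.float64(0.0001), 'x6': np.float64(-0.0015), 'z7': np.float64(0.3497)} 0.00013985818716977239
{'z0': np.float64(0.2811), 'x1': np.float64(0.0034), 'y1': np.float64(-0.0352), 'x3': np.float64(-0.0005), 'z3': np.float64(0.5479), 'y4': np.float64(-0.0209), 'x5': np.float64(0.017), 'z5': np.float64(0.4257), 'y6': np.float64(0.0027), 'x6': np.float64(-0.0097), 'z7': np.float64(0.3374)} 0.0011411488726938424
{'z0': np.float64(0.2973), 'x1': np.float64(0.014), 'y1': np.float64(-0.0334), 'x3': np.float64(0.0043), 'z3': np.float64(0.5213), 'y4': np.float64(-0.0304), 'x5': np.float64(0.0524), 'z5': np.float64(0.4295), 'y6': np.float64(0.0093), 'x6': np.float64(-0.0153), 'z7': np.float64(0.2945)} 0.004374992388278043
```

```bash
cat >> kin.py <<'E'
def bas2(q): return basis(q)[:,[0,2,4,5,7,10]]
L_=json.load(open("samples.json"))
XL=np.linalg.lstsq(np.vstack([bas2(l[0]) for l in L_]),np.hstack([l[1] for l in L_]),rcond=None)[0]
RTL=np.array([[-1,0,0],[0,0,1],[0,1,0.]])
def fk(q): return bas2(q)@XL, chain(q)[6]@RTL
LO=np.array([-2.62,-.44,-1.27,.08,-1.32,.12,-2.74]);HI=np.array([2.62,2.09,1.32,2.57,4.46,2,2.74])
from scipy.optimize import least_squares
def ik(p,R,q0,reg=.01):
    def f(q):
        P,M=fk(q);return np.r_[(P-p)*10,Ro.from_matrix(R.T@M).as_rotvec()*3,reg*(q-q0)]
    r=least_squares(f,np.clip(q0,LO+.03,HI-.03),bounds=(LO+.02,HI-.02));P,M=fk(r.x)
    return r.x,np.linalg.norm(P-p),Ro.from_matrix(R.T@M).magnitude()
E
python3 - <<'E'
from kin import *;from h import *
np.set_printoptions(suppress=True,precision=2)
print(XL.round(4))
for l in L_:print(np.linalg.norm(fk(l[0])[0]-l[1]).round(5))
q=np.array(L_[-1][0])
for tilt in(35,45):
  for xs in(1,-1):
    for h,p in(("bottle",[.515,-.009,.045]),("coaster",[.469,.2755,.05]),("pre",[.44,-.009,.12])):
      yaw=0
      print(tilt,xs,h,*ik(np.array(p),RT(yaw,np.radians(tilt),xs),q))
hx=np.array([.608,-.033,.048])+.072*np.array([-.5736*np.cos(.0907),.5736*np.sin(.0907),.819]);print(hx)
for roll in np.radians(np.arange(-200,210,20)):
    r=ik(hx,RT(-.0907,np.radians(35),1,roll),q,.003);print(np.degrees(roll).round(),*r)
E
```

```text
[ 0.27 -0.04  0.56 -0.02  0.43  0.35]
8e-05
0.00018
7e-05
7e-05
7e-05
8e-05
35 1 bottle [ 0.51  0.65 -0.84  2.49  2.3   0.7  -0.75] 1.2082209732218108e-05 0.00010058404675602766
35 1 coaster [-0.72  0.54 -0.27  2.36  1.79  0.64 -1.07] 1.5812488701445055e-05 0.00010207089947939258
35 1 pre [ 0.87  0.45 -1.25  2.55  1.91  0.58 -0.43] 0.006033508322904475 0.023548483999093064
35 -1 bottle [-0.44  0.4   0.42  2.34 -1.3   0.14 -0.38] 0.03581995040286152 0.22315739142799695
35 -1 coaster [-1.63  0.74  0.99  2.32 -1.3   0.14 -1.2 ] 0.015908505676912103 0.10299707038179393
35 -1 pre [-1.1   0.16  1.11  2.55 -1.3   0.14 -0.33] 0.026437036625416615 0.13305152550244612
45 1 bottle [ 0.73  1.01 -1.25  2.55  2.29  1.19 -0.54] 0.011377885109890747 0.03563633435967197
45 1 coaster [-0.76  0.64 -0.36  2.44  1.94  0.94 -1.34] 1.2742243929605037e-05 8.197217634623553e-05
45 1 pre [ 0.87  0.46 -1.25  2.55  2.04  0.62 -0.53] 0.03200988911653846 0.12357214055393052
45 -1 bottle [-0.47  0.36  0.46  2.34 -1.3   0.14 -0.37] 0.057725271436968636 0.35854197183917663
45 -1 coaster [-1.81  0.92  1.12  2.33 -1.3
[... 1407 characters left out ...]
2  2.3  -1.3   0.14  1.64] 0.018295253231277904 0.11913290902739569
80.0 [-0.59  0.38  0.62  2.3  -1.3   0.14  1.29] 0.01829526039201579 0.11913289681643971
100.0 [-0.59  0.38  0.62  2.3  -1.3   0.14  0.94] 0.018295265287670465 0.11913288845501212
120.0 [-0.59  0.38  0.62  2.3  -1.3   0.14  0.59] 0.018295266458339756 0.1191328864383398
140.0 [-0.59  0.38  0.62  2.3  -1.3   0.14  0.24] 0.01829527503946101 0.11913287180740856
160.0 [-0.59  0.38  0.62  2.3  -1.3   0.14 -0.11] 0.018295259876067938 0.11913289765030545
180.0 [-0.59  0.38  0.62  2.3  -1.3   0.14 -0.46] 0.018295269275510423 0.11913288160873267
200.0 [-0.59  0.38  0.62  2.3  -1.3   0.14 -0.81] 0.018295267086617713 0.11913288535887451
```

```bash
cat > srch.py <<'E'
from kin import *;from h import *
np.set_printoptions(suppress=True,precision=2)
rng=np.random.default_rng(0)
MID=(LO+HI)/2;HW=(HI-LO)/2
def margin(q): return np.min(np.minimum(q-LO,HI-q))
def best(p,R,n=15,seeds=None):
    B=None
    for i in range(n):
        q0=np.array([rng.uniform(-1.2,1.2),rng.uniform(0,1),rng.uniform(-1,1),rng.uniform(1.5,2.4),rng.uniform(-1,4.2),rng.uniform(.3,1.6),rng.uniform(-2,2)])
        q,e,a=ik(np.array(p),R,q0,.003)
        if e<.002 and a<.01:
            m=margin(q)
            if B is None or m>B[0]:B=(m,q)
    return B
E
python3 - <<'E'
from srch import *
for tilt in(25,30,35):
  for yaw in(-30,0,30):
    for xs in(1,-1):
      R=RT(np.radians(yaw),np.radians(tilt),xs)
      b=best([.513,-.009,.048],R);c=best([.469,.2755,.06],R)
      print(tilt,yaw,xs,b,c)
hx=np.array([.608,-.033,.048])+.072*np.array([-.5736*np.cos(.0907),.5736*np.sin(.0907),.819])
for roll in(-160,-80,0,60): print("hex",roll,best(hx,RT(-.0907,np.radians(35),1,np.radians(roll)),30))
E
```

```text
25 -30 1 (np.float64(0.2747769046185802), array([ 0.42,  0.66, -0.96,  2.3 ,  1.54,  0.85, -0.64])) (np.float64(0.4929365935805796), array([-0.46,  0.61, -0.61,  2.08,  1.11,  0.89, -0.81]))
25 -30 -1 (np.float64(0.2584755803861958), array([ 0.24,  0.56, -0.7 ,  2.31,  1.51,  0.67,  2.48])) (np.float64(0.4472748162800749), array([-0.31,  0.68, -0.82,  2.07,  1.19,  1.02,  2.28]))
25 0 1 (np.float64(0.21986845034734026), array([ 0.67,  0.68, -1.05,  2.35,  1.74,  0.64, -0.16])) (np.float64(0.34649381109544386), array([-0.27,  0.58, -0.74,  2.22,  1.42,  0.71, -0.55]))
25 0 -1 (np.float64(0.12115916044156894), array([-0.63,  0.53,  0.68,  2.45,  4.13,  0.34,  0.45])) (np.float64(0.15156668132911966), array([-0.11,  0.68, -0.99,  2.21,  1.47,  0.89,  2.59]))
25 30 1 (np.float64(0.23127886992349578), array([ 0.85,  0.71, -1.04,  2.28,  1.49,  0.36,  0.74])) (np.float64(0.2877556345989598), array([-0.04,  0.57, -0.81,  2.28,  1.64,  0.47, -0.12]))
25 30 -1 (np.float64(0.23003568110393308), array([ 0.84,  0.7 , -1.03,  2.28,  1.49,  0.35, -2.4 ])) (np.float64(0.06047341169652365), array([-
[... 2049 characters left out ...]
.21,  0.35,  0.15])) (np.float64(0.1613791341297075), array([ 0.12,  0.75, -1.09,  2.41,  2.07,  0.8 , -0.47]))
35 30 -1 (np.float64(0.14523559308198042), array([ 0.41,  0.53, -0.31,  2.42,  3.83,  0.35,  1.56])) (np.float64(0.12697711948360002), array([-0.35,  0.51, -0.43,  2.44,  2.49,  0.48,  2.11]))
hex -160 (np.float64(0.17398889459979344), array([ 0.08,  0.38, -0.24,  2.37,  2.35,  0.29,  1.85]))
hex -80 (np.float64(0.2401631669282871), array([ 0.64,  0.56, -0.96,  2.33,  1.91,  0.59,  1.  ]))
hex 0 (np.float64(0.24176308194261287), array([ 0.66,  0.58, -1.  ,  2.33,  1.9 ,  0.62, -0.38]))
hex 60 (np.float64(0.2416009890986981), array([ 0.66,  0.57, -1.  ,  2.33,  1.9 ,  0.62, -1.42]))
```

```bash
cat >> kin.py <<'E'
def jac(q,h=1e-5):
    P,M=fk(q);J=np.zeros((6,7))
    for i in range(7):
        d=np.zeros(7);d[i]=h;P2,M2=fk(q+d);J[:3,i]=(P2-P)/h;J[3:,i]=Ro.from_matrix(M2@M.T).as_rotvec()/h
    return J
def follow(q,p,R,n=10,lam=1e-3,K=0,qn=None):
    P,M=fk(q);rv=Ro.from_matrix(R@M.T).as_rotvec()
    for i in range(n):
        Pt=P+(p-P)*(i+1)/n;Mt=Ro.from_rotvec(rv*(i+1)/n).as_matrix()@M
        for _ in range(3):
            Pc,Mc=fk(q);e=np.r_[Pt-Pc,Ro.from_matrix(Mt@Mc.T).as_rotvec()];J=jac(q)
            Ji=J.T@np.linalg.inv(J@J.T+lam**2*np.eye(6));dq=Ji@e
            if qn is not None: dq+=K*(np.eye(7)-Ji@J)@(qn-q)
            q=np.clip(q+dq,LO,HI)
    return q
E
python3 - <<'E'
from kin import *
np.set_printoptions(suppress=True,precision=2)
L=L_
for a,b in zip(L[:-1],L[1:]):
    print("act",np.array(b[0])-a[0],"| sim",follow(np.array(a[0]),np.array(b[1]),Ro.from_rotvec(b[2]).as_matrix())-a[0])
E
```

```text
act [ 0.05 -0.65  0.09  0.86  0.74 -0.26 -0.12] | sim [ 0.06 -0.65  0.09  0.86  0.74 -0.26 -0.12]
act [ 0.07  0.29  0.22 -0.38 -0.45  0.05  0.24] | sim [ 0.08  0.29  0.21 -0.38 -0.45  0.05  0.23]
act [ 0.16  0.3   0.06 -0.42 -0.44  0.25  0.07] | sim [ 0.17  0.3   0.05 -0.42 -0.43  0.25  0.06]
act [ 0.12 -0.05  0.1   0.11 -0.01 -0.04 -0.07] | sim [ 0.12 -0.05  0.1   0.11 -0.01 -0.04 -0.07]
act [ 0.15 -0.01  0.11  0.05 -0.03 -0.02 -0.04] | sim [ 0.15 -0.01  0.11  0.05 -0.03 -0.02 -0.04]
```

```bash
cat > plan1.py <<'E'
from srch import *
d2=np.radians
qc=arm.observe()["joints"]
Rb=RT(d2(-30),d2(28),1);bot=np.array([.513,-.009,.05]);pre=bot-.09*Rb[:,1]
def rep(n,q,p,R):
    P,M=fk(q);print(n,q.round(2),"err",np.linalg.norm(P-p).round(4),Ro.from_matrix(R.T@M).magnitude().round(3),"marg",margin(q).round(2))
E
python3 - <<'E'
from plan1 import *
q=follow(qc,pre,Rb,14);rep("direct pre",q,pre,Rb);q2=follow(q,bot,Rb,5);rep(" bot",q2,bot,Rb)
# via joint path
qg,e,a=ik(pre,Rb,np.array([.40,.5,-.8,2.2,1.4,.9,-.6]),.003);print("qg",qg,e,a)
q=qc.copy()
for s in np.linspace(0,1,13)[1:]:
    P,M=fk(qc+(qg-qc)*s);q=follow(q,P,M,3);print(s.round(2),P,M[:,1],q)
rep("via",q,pre,Rb);q2=follow(q,bot,Rb,5);rep(" bot",q2,bot,Rb)
E
```

```text
Traceback (most recent call last):
  File "plan1.py", line 6, in rep
    P,M=fk(q);print(n,q.round(2),"err",np.linalg.norm(P-p).round(4),Ro.from_matrix(R.T@M).magnitude().round(3),"marg",margin(q).round(2))
                                                                    ^^^^^^^^^^^^^^^^^^^^^^^^^^^^^^^^^^^^^^^
AttributeError: 'float' object has no attribute 'round'
```

```bash
sed -i 's/Ro.from_matrix(R.T@M).magnitude().round(3)/round(float(Ro.from_matrix(R.T@M).magnitude()),3)/' plan1.py
python3 - <<'E'
from plan1 import *
q=follow(qc,pre,Rb,14);rep("direct pre",q,pre,Rb);q2=follow(q,bot,Rb,5);rep(" bot",q2,bot,Rb)
# via joint path
qg,e,a=ik(pre,Rb,np.array([.40,.5,-.8,2.2,1.4,.9,-.6]),.003);print("qg",qg,e,a)
q=qc.copy()
for s in np.linspace(0,1,13)[1:]:
    P,M=fk(qc+(qg-qc)*s);q=follow(q,P,M,3);print(s.round(2),P,M[:,1],q)
rep("via",q,pre,Rb);q2=follow(q,bot,Rb,5);rep(" bot",q2,bot,Rb)
E
```

```text
direct pre [-1.09  0.31  0.82  2.44  0.71  0.21  0.05] err 0.0 0.0 marg 0.09
 bot [-0.94  0.59  0.82  2.43  0.82  0.12 -0.07] err 0.0779 0.222 marg 0.0
qg [ 0.37  0.4  -0.97  2.33  1.29  0.78 -0.54] 1.0602921016374262e-07 3.569972190512444e-07
0.08 [0.5  0.11 0.23] [-0.05 -0.1  -0.99] [-0.83  0.35  0.62  1.84 -0.13  1.09  0.02]
0.17 [0.49 0.07 0.21] [-0.07 -0.18 -0.98] [-0.84  0.37  0.63  1.9  -0.06  1.05  0.03]
0.25 [0.48 0.04 0.19] [-0.07 -0.25 -0.97] [-0.84  0.38  0.64  1.95  0.01  1.    0.06]
0.33 [0.47 0.02 0.17] [-0.05 -0.31 -0.95] [-0.85  0.39  0.65  2.    0.07  0.95  0.08]
0.42 [ 0.47 -0.    0.16] [-0.03 -0.36 -0.93] [-0.86  0.4   0.65  2.06  0.14  0.88  0.09]
0.5 [ 0.47 -0.02  0.15] [ 0.01 -0.39 -0.92] [-0.87  0.4   0.66  2.11  0.21  0.8   0.11]
0.58 [ 0.47 -0.02  0.14] [ 0.07 -0.4  -0.91] [-0.89  0.4   0.67  2.17  0.27  0.71  0.12]
0.67 [ 0.47 -0.03  0.13] [ 0.13 -0.4  -0.91] [-0.9   0.39  0.67  2.22  0.34  0.62  0.13]
0.75 [ 0.47 -0.03  0.13] [ 0.19 -0.38 -0.9 ] [-0.93  0.37  0.69  2.27  0.41  0.53  0.13]
0.83 [ 0.47 -0.02  0.13] [ 0.26 -0.35 -0.9 ] [-0.96  0.36  0.71  2.33  0.49  0.43  0.12]
0.92 [ 0.48 -0.01  0.13] [ 0.34 -0.3  -0.89] [-1.01  0.33  0.75  2.38  0.58  0.32  0.1 ]
1.0 [0.48 0.01 0.13] [ 0.41 -0.23 -0.88] [-1.1   0.31  0.83  2.44  0.69  0.21  0.06]
via [-1.1   0.31  0.83  2.44  0.69  0.21  0.06] err 0.0 0.0 marg 0.09
 bot [-0.94  0.59  0.82  2.43  0.8   0.12 -0.05] err 0.0771 0.219 marg 0.0
```

```bash
cat > s2.py <<'E'
from plan1 import *
import sys
rng=np.random.default_rng(int(sys.argv[1]))
def fol(q,p,R):
    n=max(3,int(np.ceil(max(np.linalg.norm(p-fk(q)[0])/.06,Ro.from_matrix(R@fk(q)[1].T).magnitude()/.18))))
    mm=9
    P,M=fk(q);rv=Ro.from_matrix(R@M.T).as_rotvec()
    for i in range(n):
        Pt=P+(p-P)*(i+1)/n;Mt=Ro.from_rotvec(rv*(i+1)/n).as_matrix()@M
        q=follow(q,Pt,Mt,1);mm=min(mm,margin(q))
        if mm<.03: return q,mm,n
    return q,mm,n
out=[]
import time
t0=time.time()
while time.time()-t0<150:
    q=qc.copy();k=rng.integers(1,4);W=[];mm=9;N=0
    for i in range(k):
        w=(rng.uniform(.38,.65),rng.uniform(-.25,.35),rng.uniform(.22,.4),rng.uniform(-150,30),rng.uniform(10,70),rng.uniform(-90,90))
        R=RT(d2(w[3]),d2(w[4]),1,d2(w[5]));q,m,n=fol(q,np.array(w[:3]),R);mm=min(mm,m);W.append([round(float(v),2) for v in w]);N+=n
        if mm<.05:break
    if mm<.05:continue
    q,m,n=fol(q,pre,Rb);mm=min(mm,m);N+=n
    if mm<.05:continue
    qp=q;q,m,n=fol(q,bot,Rb);mm=min(mm,m)
    if mm<.05:continue
    out.append((margin(q)-.003*N,mm,N,W,qp.round(2).tolist(),q.round(2).tolist()))
out.sort(key=lambda o:-o[0])
print(len(out))
for o in out[:3]:print(o)
E
nproc; for i in 1 2 3 4; do python3 s2.py $i > s2_$i.txt & done; wait; cat s2_*.txt
```

```text
4
this script no longer has the robot
10
(np.float64(0.11367358462517414), np.float64(0.18158380096206184), 25, [[0.47, -0.2, 0.36, 25.78, 12.94, 57.11], [0.44, 0.02, 0.28, -49.15, 30.35, 72.8]], [-0.33, 0.25, -0.12, 2.38, 1.13, 0.47, -0.41], [-0.31, 0.47, -0.04, 2.38, 1.67, 0.38, -0.91])
(np.float64(0.08034427811226416), np.float64(0.1518473358275636), 32, [[0.39, -0.25, 0.25, -56.91, 27.96, -66.2], [0.63, 0.01, 0.26, -57.92, 68.9, 40.13], [0.63, -0.18, 0.35, -89.24, 31.61, -7.78]], [-0.49, 0.24, 0.07, 2.39, 1.09, 0.43, -0.37], [-0.46, 0.47, 0.15, 2.39, 1.74, 0.3, -0.98])
(np.float64(0.06708132995617183), np.float64(0.12408132995617183), 19, [[0.61, 0.23, 0.26, 28.34, 32.39, 64.4], [0.59, 0.11, 0.39, 22.33, 36.62, -4.96]], [-0.59, 0.24, 0.19, 2.4, 1.06, 0.4, -0.34], [-0.55, 0.48, 0.27, 2.4, 1.8, 0.24, -1.05])
9
(np.float64(0.12344344477449028), np.float64(0.14874977586701993), 25, [[0.6, -0.08, 0.29, 6.25, 11.1, 2.46], [0.41, -0.24, 0.38, -30.17, 37.94, 55.85]], [-0.2, 0.26, -0.27, 2.37, 1.15, 0.51, -0.43], [-0.19, 0.47, -0.19, 2.37, 1.64, 0.45, -0.87])
(np.float64(0.121380590770886
[... 750 characters left out ...]
3, 0.48, -0.85])
(np.float64(0.14208911089221038), np.float64(0.10326896399390145), 23, [[0.65, -0.17, 0.32, -58.27, 18.59, -44.11], [0.46, -0.15, 0.36, 6.18, 48.35, 87.13]], [-0.03, 0.28, -0.47, 2.36, 1.19, 0.57, -0.46], [-0.04, 0.49, -0.38, 2.36, 1.62, 0.54, -0.83])
(np.float64(0.09608194527641008), np.float64(0.17562574563443745), 29, [[0.54, -0.11, 0.35, 3.81, 31.46, 55.6], [0.39, -0.11, 0.29, -65.98, 36.43, 71.66], [0.45, -0.14, 0.38, -44.1, 48.12, -13.5]], [-0.4, 0.24, -0.03, 2.39, 1.11, 0.45, -0.39], [-0.38, 0.47, 0.05, 2.39, 1.7, 0.34, -0.93])Exception ignored in: <_io.TextIOWrapper mode='rw' encoding='UTF-8'>
Traceback (most recent call last):
BrokenPipeError: [Errno 32] Broken pipe
```

```bash
python3 - <<'E'
from plan1 import *
rows([.42,-.08,.37],RT(d2(22.5),d2(12.2),1,d2(13)),7)
E
```

```text
pos [0.52 0.14 0.26] dist 0.2672 turn [-0.14 -1.59 -0.22] clk 2.9 J [-0.83  0.32  0.61  1.79 -0.2   1.12 -0.  ]
[-1.88 -1.57 -2.93] [-0.02 -0.23 -0.03]
[-2.44 -1.58 -2.47] [-0.02 -0.23 -0.03]
[-2.89 -1.62 -1.89] [-0.02 -0.23 -0.03]
[-3.19 -1.69 -1.24] [-0.02 -0.23 -0.03]
[-3.34 -1.77 -0.53] [-0.02 -0.23 -0.03]
[-3.32 -1.87  0.2 ] [-0.02 -0.23 -0.03]
[-3.14 -1.99  0.89] [-0.02 -0.23 -0.03]
```

```bash
python3 - <<'E'
from plan1 import *
np.set_printoptions(suppress=True,precision=3)
rows([.42,-.08,.37],RT(d2(22.5),d2(12.2),1,d2(13)),10)
E
```

```text
pos [0.519 0.141 0.257] dist 0.2672 turn [-0.14  -1.587 -0.221] clk 2.9 J [-0.83  0.32  0.61  1.79 -0.2   1.12 -0.  ]
[-1.32 -1.1  -2.05] [-0.014 -0.159 -0.022]
[-1.6  -1.1  -1.83] [-0.014 -0.159 -0.022]
[-1.85 -1.11 -1.58] [-0.014 -0.159 -0.022]
[-2.05 -1.14 -1.28] [-0.014 -0.159 -0.022]
[-2.2  -1.17 -0.96] [-0.014 -0.159 -0.022]
[-2.3  -1.21 -0.62] [-0.014 -0.159 -0.022]
[-2.34 -1.25 -0.27] [-0.014 -0.159 -0.022]
[-2.33 -1.3   0.09] [-0.014 -0.159 -0.022]
[-2.26 -1.36  0.43] [-0.014 -0.159 -0.022]
[-2.13 -1.42  0.76] [-0.014 -0.159 -0.022]
```

>>> move_arm(
  series=[
    {"x": -1.32, "y": -1.1, "z": -2.05, "rx": -0.014, "ry": -0.159, "rz": -0.022},
    {"x": -1.6, "y": -1.1, "z": -1.83, "rx": -0.014, "ry": -0.159, "rz": -0.022},
    {"x": -1.85, "y": -1.11, "z": -1.58, "rx": -0.014, "ry": -0.159, "rz": -0.022},
    {"x": -2.05, "y": -1.14, "z": -1.28, "rx": -0.014, "ry": -0.159, "rz": -0.022},
    {"x": -2.2, "y": -1.17, "z": -0.96, "rx": -0.014, "ry": -0.159, "rz": -0.022},
    {"x": -2.3, "y": -1.21, "z": -0.62, "rx": -0.014, "ry": -0.159, "rz": -0.022},
    {"x": -2.34, "y": -1.25, "z": -0.27, "rx": -0.014, "ry": -0.159, "rz": -0.022},
    {"x": -2.33, "y": -1.3, "z": 0.09, "rx": -0.014, "ry": -0.159, "rz": -0.022},
    {"x": -2.26, "y": -1.36, "z": 0.43, "rx": -0.014, "ry": -0.159, "rz": -0.022},
    {"x": -2.13, "y": -1.42, "z": 0.76, "rx": -0.014, "ry": -0.159, "rz": -0.022},
  ],
)

```text
clock: 4.15
position: [0.4097, -0.1022, 0.3702]
ee_rot: [-1.212, -1.536, 1.19]
force: [0.5, -0.5, 0.3]
width: 0.696
```

```bash
cat > s3.py <<'E'
from plan1 import *
def fol(q,p,R):
    p=np.array(p);n=max(3,int(np.ceil(max(np.linalg.norm(p-fk(q)[0])/.06,Ro.from_matrix(R@fk(q)[1].T).magnitude()/.18))))
    mm=9
    P,M=fk(q);rv=Ro.from_matrix(R@M.T).as_rotvec()
    for i in range(n):
        Pt=P+(p-P)*(i+1)/n;Mt=Ro.from_rotvec(rv*(i+1)/n).as_matrix()@M
        q=follow(q,Pt,Mt,1);mm=min(mm,margin(q))
    return q,round(mm,3),n
E
python3 - <<'E'
from s3 import *
print(qc)
R2=RT(d2(-16.7),d2(42.2),1,d2(24.5))
q,m,n=fol(qc,[.43,.17,.22],R2);print(q,m,n)
q,m,n=fol(q,pre,Rb);print(q,m,n)
q,m,n=fol(q,bot,Rb);print(q,m,n)
q,m,n=fol(qc,pre,Rb);print("skip",q,m,n)
q,m,n=fol(q,bot,Rb);print(q,m,n)
rows([.43,.17,.22],R2,7)
E
```

```text
[-0.67 -0.22  0.74  1.98  0.05  1.14  1.82]
[-0.42  0.16 -0.66  2.37  1.19  0.9  -1.12] 0.174 6
[-0.05  0.28 -0.45  2.36  1.19  0.57 -0.46] 0.174 4
[-0.05  0.49 -0.36  2.36  1.62  0.53 -0.83] 0.203 3
skip [-0.77  0.25  0.4   2.41  1.    0.34 -0.28] 0.155 5
[-0.67  0.5   0.43  2.41  1.98  0.17 -1.23] 0.0 3
pos [ 0.41 -0.1   0.37] dist 0.3115 turn [-0.58  0.83  0.15] clk 4.15 J [-0.67 -0.22  0.74  1.98  0.05  1.14  1.82]
[ 3.65  2.49 -0.52] [-0.08  0.12  0.02]
[3.73 2.43 0.12] [-0.08  0.12  0.02]
[3.73 2.31 0.76] [-0.08  0.12  0.02]
[3.65 2.14 1.38] [-0.08  0.12  0.02]
[3.49 1.92 1.98] [-0.08  0.12  0.02]
[3.27 1.66 2.53] [-0.08  0.12  0.02]
[2.97 1.36 3.03] [-0.08  0.12  0.02]
```

```bash
python3 - <<'E'
from s3 import *
np.set_printoptions(suppress=True,precision=3)
R2=RT(d2(-16.7),d2(42.2),1,d2(24.5))
rows([.43,.17,.22],R2,14)
q=qc;P,M=fk(q);rv=Ro.from_matrix(R2@M.T).as_rotvec()
for i in range(14):
    q=follow(q,P+(np.array([.43,.17,.22])-P)*(i+1)/14,Ro.from_rotvec(rv*(i+1)/14).as_matrix()@M,2);print(q)
E
```

```text
pos [ 0.41  -0.102  0.37 ] dist 0.3115 turn [-0.583  0.831  0.154] clk 4.15 J [-0.67 -0.22  0.74  1.98  0.05  1.14  1.82]
[ 1.82  1.25 -0.26] [-0.042  0.059  0.011]
[ 1.85  1.23 -0.1 ] [-0.042  0.059  0.011]
[1.86 1.21 0.06] [-0.042  0.059  0.011]
[1.87 1.19 0.22] [-0.042  0.059  0.011]
[1.86 1.15 0.38] [-0.042  0.059  0.011]
[1.85 1.11 0.54] [-0.042  0.059  0.011]
[1.82 1.07 0.69] [-0.042  0.059  0.011]
[1.79 1.02 0.84] [-0.042  0.059  0.011]
[1.75 0.96 0.99] [-0.042  0.059  0.011]
[1.69 0.9  1.13] [-0.042  0.059  0.011]
[1.63 0.83 1.26] [-0.042  0.059  0.011]
[1.56 0.76 1.39] [-0.042  0.059  0.011]
[1.48 0.68 1.51] [-0.042  0.059  0.011]
[1.4  0.6  1.62] [-0.042  0.059  0.011]
[-0.65  -0.245  0.668  2.031  0.072  1.064  1.693]
[-0.63  -0.26   0.589  2.085  0.093  0.987  1.562]
[-0.607 -0.268  0.508  2.137  0.119  0.91   1.425]
[-0.582 -0.269  0.422  2.186  0.151  0.833  1.278]
[-0.553 -0.264  0.328  2.232  0.194  0.759  1.117]
[-0.518 -0.251  0.224  2.274  0.252  0.689  0.937]
[-0.476 -0.231  0.108  2.31   0.331  0.626  0.729]
[-0.43  -0.203 -0.02   2.341  0.441  0.578  0.486]
[-0.388 -0.168 -0.154  2.365  0.584  0.553  0.204]
[-0.365 -0.124 -0.278  2.382  0.75   0.561 -0.107]
[-0.377 -0.07  -0.377  2.392  0.91   0.607 -0.415]
[-0.42  -0.006 -0.447  2.396  1.036  0.684 -0.689]
[-0.479  0.067 -0.496  2.391  1.12   0.778 -0.92 ]
[-0.544  0.145 -0.527  2.377  1.172  0.877 -1.113]
```

>>> move_arm(
  series=[
    {"x": 1.82, "y": 1.25, "z": -0.26, "rx": -0.042, "ry": 0.059, "rz": 0.011},
    {"x": 1.85, "y": 1.23, "z": -0.1, "rx": -0.042, "ry": 0.059, "rz": 0.011},
    {"x": 1.86, "y": 1.21, "z": 0.06, "rx": -0.042, "ry": 0.059, "rz": 0.011},
    {"x": 1.87, "y": 1.19, "z": 0.22, "rx": -0.042, "ry": 0.059, "rz": 0.011},
    {"x": 1.86, "y": 1.15, "z": 0.38, "rx": -0.042, "ry": 0.059, "rz": 0.011},
    {"x": 1.85, "y": 1.11, "z": 0.54, "rx": -0.042, "ry": 0.059, "rz": 0.011},
    {"x": 1.82, "y": 1.07, "z": 0.69, "rx": -0.042, "ry": 0.059, "rz": 0.011},
    {"x": 1.79, "y": 1.02, "z": 0.84, "rx": -0.042, "ry": 0.059, "rz": 0.011},
    {"x": 1.75, "y": 0.96, "z": 0.99, "rx": -0.042, "ry": 0.059, "rz": 0.011},
    {"x": 1.69, "y": 0.9, "z": 1.13, "rx": -0.042, "ry": 0.059, "rz": 0.011},
    {"x": 1.63, "y": 0.83, "z": 1.26, "rx": -0.042, "ry": 0.059, "rz": 0.011},
  ],
)

```text
clock: 5.52
position: [0.4205, 0.0932, 0.2545]
ee_rot: [-1.799, -1.251, 0.404]
force: [-0.2, -1.1, -0.0]
width: 0.696
```

```bash
python3 - <<'E'
from s3 import *
np.set_printoptions(suppress=True,precision=3)
R2=RT(d2(-16.7),d2(42.2),1,d2(24.5))
print(qc)
rows([.43,.17,.22],R2,4)
for nm,st in(("via",[([.43,.17,.22],R2)]),("dir",[])):
    q=qc
    for p,R in st+[(pre,Rb),(bot,Rb)]:
        q,m,n=fol(q,p,R);print(nm,q,m,n)
rows(pre,Rb,6)
E
```

```text
[-0.274 -0.1   -0.427  2.411  0.892  0.575 -0.377]
pos [0.42  0.093 0.255] dist 0.0847 turn [-0.119  0.16   0.031] clk 5.525 J [-0.27 -0.1  -0.43  2.41  0.89  0.57 -0.38]
[1.6  0.63 1.23] [-0.03   0.04   0.008]
[1.56 0.58 1.31] [-0.03   0.04   0.008]
[1.51 0.53 1.39] [-0.03   0.04   0.008]
[1.45 0.48 1.47] [-0.03   0.04   0.008]
via [-0.441  0.16  -0.64   2.37   1.184  0.899 -1.12 ] 0.162 3
via [-0.069  0.275 -0.422  2.362  1.182  0.559 -0.458] 0.172 4
via [-0.072  0.488 -0.336  2.362  1.624  0.522 -0.838] 0.202 3
dir [-0.18   0.261 -0.292  2.37   1.159  0.521 -0.438] 0.157 3
dir [-0.173  0.475 -0.208  2.37   1.64   0.462 -0.864] 0.193 3
pos [0.42  0.093 0.255] dist 0.1591 turn [ 0.112 -0.061  0.209] clk 5.525 J [-0.27 -0.1  -0.43  2.41  0.89  0.57 -0.38]
[-1.21  2.36 -0.11] [ 0.019 -0.01   0.035]
[-1.12  2.4  -0.15] [ 0.019 -0.01   0.035]
[-1.04  2.43 -0.18] [ 0.019 -0.01   0.035]
[-0.96  2.46 -0.22] [ 0.019 -0.01   0.035]
[-0.87  2.49 -0.25] [ 0.019 -0.01   0.035]
[-0.79  2.51 -0.29] [ 0.019 -0.01   0.035]
```

>>> move_arm(
  series=[
    {"x": -1.21, "y": 2.36, "z": -0.11, "rx": 0.019, "ry": -0.01, "rz": 0.035},
    {"x": -1.12, "y": 2.4, "z": -0.15, "rx": 0.019, "ry": -0.01, "rz": 0.035},
    {"x": -1.04, "y": 2.43, "z": -0.18, "rx": 0.019, "ry": -0.01, "rz": 0.035},
    {"x": -0.96, "y": 2.46, "z": -0.22, "rx": 0.019, "ry": -0.01, "rz": 0.035},
    {"x": -0.87, "y": 2.3, "z": -0.25, "rx": 0.019, "ry": -0.01, "rz": 0.035},
  ],
)

```text
clock: 6.15
position: [0.4641, 0.0202, 0.1503]
ee_rot: [-1.837, -1.086, 0.598]
force: [0.2, 0.7, 0.1]
width: 0.695
```

```bash
python3 - <<'E'
from s3 import *
np.set_printoptions(suppress=True,precision=3)
s=arm.observe();print(s["joints"])
im=arm.get_image("wrist");cv2.imwrite("pics/w1.png",im)
C=cam("wrist",(s["position"],s["ee_rot"]))
print("pred cap",proj(C,[[.515,-.009,.08],[.515,-.009,.08]]))
h=cv2.cvtColor(im,cv2.COLOR_BGR2HSV);m=cv2.inRange(h,(0,150,60),(5,255,255))
n,l,st,ce=cv2.connectedComponentsWithStats(m)
for i in range(1,n):
    if st[i,4]>60:print(ce[i],st[i],plane(C,[ce[i]],.078))
rows(bot,Rb,4)
E
```

```text
[-0.19   0.193 -0.308  2.394  1.121  0.52  -0.432]
pred cap [[280.888 236.481]
 [280.888 236.481]]
[279.381 230.365] [ 259  210   43   41 1445] [[ 0.51  -0.007  0.078]]
pos [0.465 0.018 0.149] dist 0.1133 turn [ 0.016 -0.016  0.025] clk 6.2 J [-0.19  0.2  -0.31  2.39  1.12  0.52 -0.43]
[-0.06  2.83 -0.03] [ 0.004 -0.004  0.006]
[-0.04  2.83 -0.04] [ 0.004 -0.004  0.006]
[-0.02  2.83 -0.05] [ 0.004 -0.004  0.006]
[-0.01  2.83 -0.06] [ 0.004 -0.004  0.006]
```

View pics/w1.png

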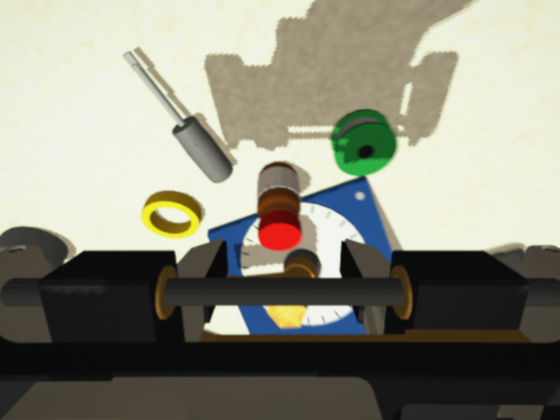

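>>> move_arm(
  series=[
    {"x": -0.05, "y": 2.8, "z": -0.03, "rx": 0.004, "ry": -0.004, "rz": 0.006},
    {"x": -0.05, "y": 2.8, "z": -0.03, "rx": 0.004, "ry": -0.004, "rz": 0.006},
    {"x": 0, "y": 2.8, "z": -0.05, "rx": 0.004, "ry": -0.004, "rz": 0.006},
    {"x": 0, "y": 2.8, "z": -0.05, "rx": 0.004, "ry": -0.004, "rz": 0.006},
    {"x": 0, "y": 0, "z": 0, "rx": 0, "ry": 0, "rz": 0},
  ],
)

```text
clock: 6.82
position: [0.5116, -0.0131, 0.0511]
ee_rot: [-1.842, -1.058, 0.63]
force: [-0.8, -0.7, 0.7]
width: 0.695
```

```bash
python3 - <<'E'
from s3 import *
np.set_printoptions(suppress=True,precision=3)
s=arm.observe();print(s["joints"],s["force"])
im=arm.get_image("wrist");cv2.imwrite("pics/w2.png",im)
R=Ro.from_rotvec(s["ee_rot"]).as_matrix();print("bottle in tool (cm)",(R.T@(np.array([.513,-.0085,.05])-s["position"])*100))
E
```

```text
[-0.162  0.472 -0.211  2.376  1.653  0.462 -0.877] [-0.822 -0.747  0.726]
bottle in tool (cm) [0.463 0.043 0.151]
```

View pics/w2.png

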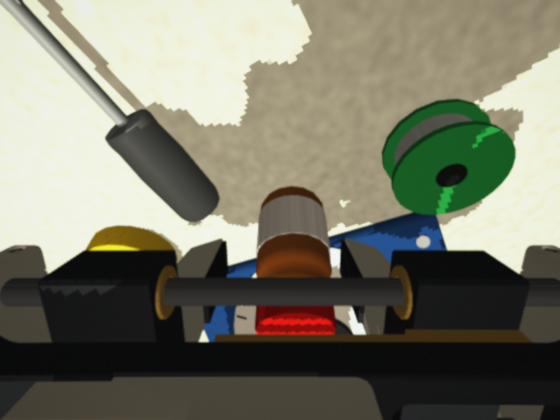

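The bottle (x about 294) sits between the fingers, 5 mm to the +x side. I'll centre the jaws on it and close.

>>> move_arm(
  series=[
    {"x": 0.5, "y": 0, "z": 0.15, "rx": 0, "ry": 0, "rz": 0},
    {"x": 0, "y": 0, "z": 0, "rx": 0, "ry": 0, "rz": 0},
  ],
)

```text
clock: 7.12
position: [0.5125, -0.0069, 0.0533]
ee_rot: [-1.842, -1.06, 0.627]
force: [0.5, -0.9, 0.5]
width: 0.694
```

>>> move_arm(
  jaw=3.4,
  newtons=20,
  series=[
    {"x": 0, "y": 0, "z": 0, "rx": 0, "ry": 0, "rz": 0},
    {"x": 0, "y": 0, "z": 0, "rx": 0, "ry": 0, "rz": 0},
    {"x": 0, "y": 0, "z": 0, "rx": 0, "ry": 0, "rz": 0},
    {"x": 0, "y": 0, "z": 0, "rx": 0, "ry": 0, "rz": 0},
  ],
)

```text
clock: 7.62
position: [0.5126, -0.0064, 0.0547]
ee_rot: [-1.843, -1.062, 0.626]
force: [0.5, 0.8, -0.5]
width: 0.428
```

```bash
python3 - <<'E'
from s3 import *
np.set_printoptions(suppress=True,precision=3)
s=arm.observe();print(s["joints"],s["force"],s["width"]*9.18,s["position"])
R=Ro.from_rotvec(s["ee_rot"]).as_matrix()
P=s["position"]
def wr(v): print((R.T@np.array(v)*100).round(2))
wr([-.03,.02,.06])
# lift then over coaster then down
lift=P+[-.03,.02,.06]; over=np.array([.4695,.2755,0])+[P[0]-.5135,P[1]+.0085,P[2]+.07]
q=qc
for p in(lift,over,over-[0,0,.062]):
    q,m,n=fol(q,p,R);print(p,q,m,n)
np.save("bt.npy",np.r_[P,R.ravel()])
E
```

```text
[-0.175  0.465 -0.215  2.373  1.632  0.467 -0.869] [ 0.534  0.843 -0.48 ] 3.93095173470836 [ 0.513 -0.006  0.055]
[ 0.25 -6.99  0.32]
[0.483 0.014 0.115] [-0.234  0.297 -0.232  2.381  1.252  0.494 -0.546] 0.187 3
[0.469 0.278 0.125] [-0.626  0.462 -0.42   2.062  0.942  0.885 -0.67 ] 0.228 5
[0.469 0.278 0.063] [-0.669  0.566 -0.372  2.104  1.076  0.808 -0.836] 0.466 3
```

>>> move_arm(
  series=[
    {"x": 0.06, "y": -1.8, "z": 0.1, "rx": 0, "ry": 0, "rz": 0},
    {"x": 0.06, "y": -1.8, "z": 0.1, "rx": 0, "ry": 0, "rz": 0},
    {"x": 0.06, "y": -1.8, "z": 0.1, "rx": 0, "ry": 0, "rz": 0},
    {"x": 0.06, "y": -1.8, "z": 0.1, "rx": 0, "ry": 0, "rz": 0},
  ],
)

```text
clock: 8.12
position: [0.4792, 0.014, 0.1159]
ee_rot: [-1.841, -1.058, 0.629]
force: [0.1, 0.3, -1.2]
width: 0.429
```

```bash
python3 - <<'E'
from s3 import *
np.set_printoptions(suppress=True,precision=3)
s=arm.observe();print(s["force"],s["width"]*9.18)
b=np.load("bt.npy");P=b[:3];R=b[3:].reshape(3,3)
cv2.imwrite("pics/w3.png",arm.get_image("wrist"))
over=np.array([.4695,.2755,0])+[P[0]-.5135,P[1]+.0085,P[2]+.06];print(over)
rows(over,R,6)
E
```

```text
[ 0.097  0.286 -1.174] 3.9416113960427452
[0.469 0.278 0.115]
pos [0.479 0.015 0.117] dist 0.2629 turn [-0.003  0.001 -0.002] clk 8.175 J [-0.23  0.29 -0.24  2.38  1.23  0.5  -0.53]
[ 3.69 -1.06  2.11] [-0.  0. -0.]
[ 3.69 -1.06  2.11] [-0.  0. -0.]
[ 3.69 -1.06  2.11] [-0.  0. -0.]
[ 3.69 -1.06  2.11] [-0.  0. -0.]
[ 3.69 -1.06  2.11] [-0.  0. -0.]
[ 3.69 -1.06  2.11] [-0.  0. -0.]
```

View pics/w3.png

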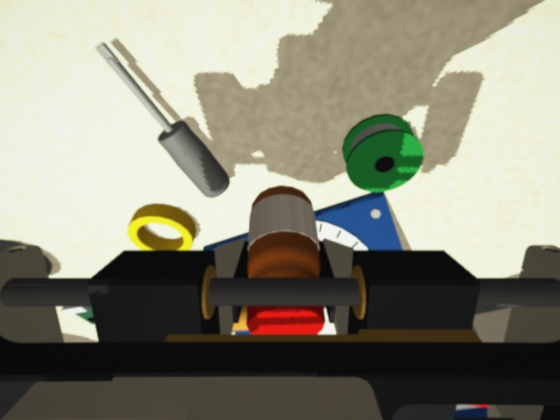

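The bottle hangs upright in the jaws at (284,250), and nothing around it has moved. Next I'll carry it over the coaster.

>>> move_arm(
  series=[
    {"x": 3.69, "y": -1.06, "z": 2.11, "rx": 0, "ry": 0, "rz": 0},
    {"x": 3.69, "y": -1.06, "z": 2.11, "rx": 0, "ry": 0, "rz": 0},
    {"x": 3.69, "y": -1.06, "z": 2.11, "rx": 0, "ry": 0, "rz": 0},
    {"x": 3.69, "y": -1.06, "z": 2.11, "rx": 0, "ry": 0, "rz": 0},
    {"x": 3.69, "y": -1.06, "z": 2.11, "rx": 0, "ry": 0, "rz": 0},
    {"x": 3.69, "y": -1.06, "z": 2.11, "rx": 0, "ry": 0, "rz": 0},
    {"x": 0, "y": 0, "z": 0, "rx": 0, "ry": 0, "rz": 0},
  ],
)

```text
clock: 9.05
position: [0.4702, 0.2837, 0.1122]
ee_rot: [-1.845, -1.056, 0.623]
force: [-0.5, -0.6, -1.0]
width: 0.427
```

```bash
python3 - <<'E'
from s3 import *
np.set_printoptions(suppress=True,precision=3)
s=arm.observe();print(s["force"],s["width"]*9.18,s["joints"])
b=np.load("bt.npy");P=b[:3];R=b[3:].reshape(3,3)
im=arm.get_image("wrist");cv2.imwrite("pics/w4.png",im)
it=arm.get_image("top");cv2.imwrite("pics/t4.png",it)
isc=arm.get_image("scene");cv2.imwrite("pics/s4.png",isc)
cv2.imwrite("pics/s4c.png",cv2.resize(isc[100:260,270:470],None,fx=3.5,fy=3.5,interpolation=cv2.INTER_CUBIC))
dn=np.array([.4695,.2755,0])+[P[0]-.5135,P[1]+.0085,P[2]+.005];print(dn)
rows(dn,R,4)
E
```

```text
[-0.548 -0.625 -0.989] 3.9215168720174587 [-0.635  0.492 -0.418  2.056  0.962  0.883 -0.704]
[0.469 0.278 0.06 ]
pos [0.471 0.278 0.112] dist 0.0527 turn [ 0.002 -0.008 -0.01 ] clk 9.2 J [-0.63  0.49 -0.42  2.06  0.96  0.88 -0.7 ]
[-0.04  1.14  0.66] [ 0.    -0.002 -0.002]
[-0.04  1.14  0.66] [ 0.    -0.002 -0.002]
[-0.04  1.14  0.66] [ 0.    -0.002 -0.002]
[-0.04  1.14  0.66] [ 0.    -0.002 -0.002]
```

View pics/w4.png

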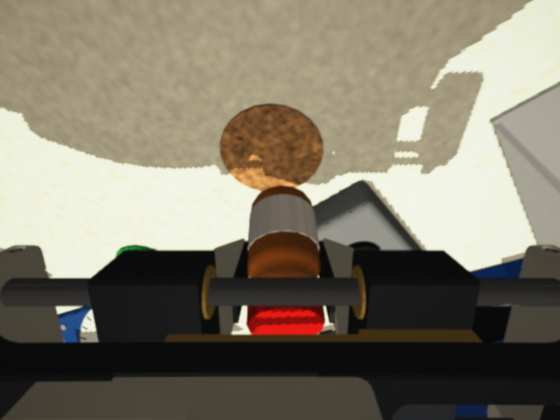

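View pics/s4c.png

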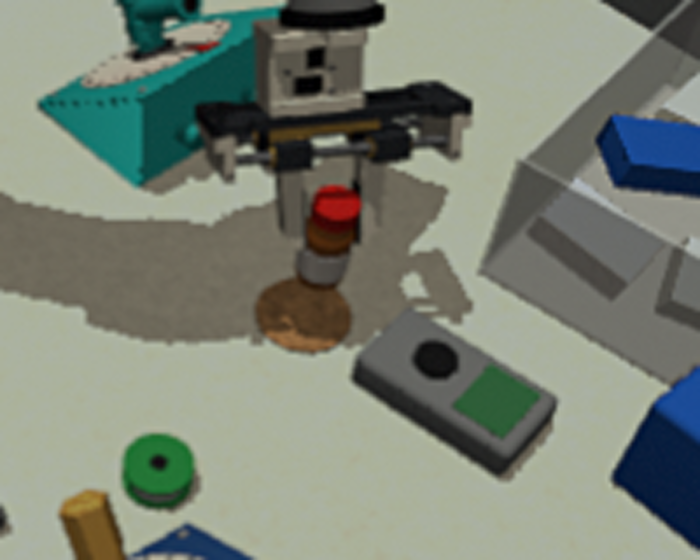

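```bash
python3 - <<'E'
from s3 import *
np.set_printoptions(suppress=True,precision=4)
s=arm.observe();C=cam("wrist",(s["position"],s["ee_rot"]))
# ellipse extreme points of the coaster in w4 (left/right/top/bottom)
pts=plane(C,[(221,147),(322,146),(270,104),(271,190)],.004);print(pts,(pts[0]+pts[1])/2,np.linalg.norm(pts[0]-pts[1]),np.linalg.norm(pts[2]-pts[3]))
# bottle base visible front rim (280,187) and its z
print("proj bottle axis base/top if at TCP xy",proj(C,[[.471,.2762,.06],[.471,.2762,.137]]))
a=cv2.imread("pics/t4.png");cv2.imwrite("pics/t4c.png",cv2.resize(a[150:250,160:300],None,fx=5,fy=5,interpolation=cv2.INTER_CUBIC))
print(plane(cam("scene"),[(270+412/3.5-.4,100+312/3.5-.4)],.04))
E
```

```text
[[0.444  0.2391 0.004 ]
 [0.4827 0.3049 0.004 ]
 [0.4343 0.2894 0.004 ]
 [0.5003 0.2479 0.004 ]] [0.4634 0.272  0.004 ] 0.07632651988461495 0.07797170403973053
proj bottle axis base/top if at TCP xy [[281.3177 202.2568]
 [280.9418 320.0724]]
[[0.5405 0.3181 0.04  ]]
```

View pics/t4c.png

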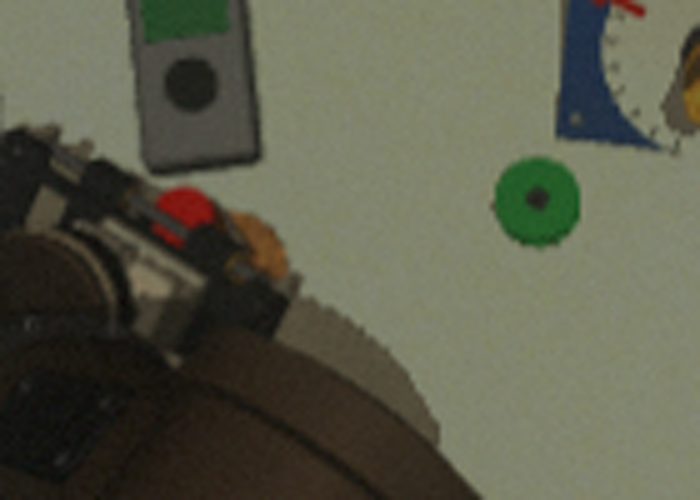

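>>> move_arm(
  series=[
    {"x": -0.1, "y": 1.2, "z": 0.6, "rx": 0, "ry": 0, "rz": 0},
    {"x": -0.1, "y": 1.2, "z": 0.6, "rx": 0, "ry": 0, "rz": 0},
    {"x": -0.1, "y": 1.2, "z": 0.6, "rx": 0, "ry": 0, "rz": 0},
    {"x": -0.1, "y": 0.9, "z": 0.5, "rx": 0, "ry": 0, "rz": 0},
    {"x": 0, "y": 0, "z": 0, "rx": 0, "ry": 0, "rz": 0},
  ],
)

```text
clock: 9.82
position: [0.4702, 0.2682, 0.0578]
ee_rot: [-1.857, -1.045, 0.622]
force: [-2.5, -0.7, 8.2]
width: 0.428
```

```bash
python3 - <<'E'
from s3 import *
np.set_printoptions(suppress=True,precision=3)
s=arm.observe();print(s["force"],s["width"]*9.18,s["joints"])
b=np.load("bt.npy");P=b[:3];R=b[3:].reshape(3,3)
rows([.468,.276,.0590],R,1)
E
```

```text
[-2.543 -0.714  8.15 ] 3.9269811226589235 [-0.661  0.575 -0.369  2.111  1.085  0.81  -0.851]
pos [0.47  0.268 0.058] dist 0.0082 turn [ 0.004 -0.011 -0.015] clk 9.825 J [-0.66  0.57 -0.37  2.11  1.08  0.81 -0.85]
[ 0.55 -0.39  0.46] [ 0.004 -0.011 -0.015]
```

>>> move_arm(
  series=[
    {"x": 0.0, "y": -0.5, "z": -0.25, "rx": 0.004, "ry": -0.01, "rz": -0.015},
    {"x": 0.5, "y": -0.24, "z": 0.45, "rx": 0, "ry": 0, "rz": 0},
    {"x": 0, "y": 0, "z": 0, "rx": 0, "ry": 0, "rz": 0},
  ],
)

```text
clock: 10.2
position: [0.4678, 0.2751, 0.0629]
ee_rot: [-1.842, -1.063, 0.626]
force: [0.4, 0.3, -1.3]
width: 0.426
```

```bash
python3 - <<'E'
from s3 import *
np.set_printoptions(suppress=True,precision=3)
s=arm.observe();print(s["force"],s["width"]*9.18)
b=np.load("bt.npy");P=b[:3];R=b[3:].reshape(3,3)
rows([.468,.275,.0590],R,1)
E
```

```text
[ 0.427  0.251 -1.333] 3.9116957901526694
pos [0.468 0.275 0.063] dist 0.0039 turn [-0.     0.     0.001] clk 10.2 J [-0.66  0.56 -0.38  2.11  1.08  0.81 -0.84]
[-0.    0.36  0.17] [-0.     0.     0.001]
```

>>> move_arm(
  series=[
    {"x": 0, "y": 0.35, "z": 0.17, "rx": 0, "ry": 0, "rz": 0},
    {"x": 0, "y": 0, "z": 0, "rx": 0, "ry": 0, "rz": 0},
  ],
)

```text
clock: 10.45
position: [0.468, 0.2751, 0.0586]
ee_rot: [-1.842, -1.063, 0.625]
force: [0.5, 0.2, -0.7]
width: 0.424
```

>>> move_arm(
  series=[
    {"x": 0, "y": 0.09, "z": 0.05, "rx": 0, "ry": 0, "rz": 0},
  ],
)

```text
clock: 10.58
position: [0.4681, 0.2752, 0.0577]
ee_rot: [-1.842, -1.063, 0.625]
force: [-3.4, 0.8, 14.3]
width: 0.43
```

>>> move_arm(
  jaw=6.2,
  series=[
    {"x": 0, "y": 0, "z": 0, "rx": 0, "ry": 0, "rz": 0},
    {"x": 0, "y": 0, "z": 0, "rx": 0, "ry": 0, "rz": 0},
    {"x": 0, "y": 0, "z": 0, "rx": 0, "ry": 0, "rz": 0},
  ],
)

```text
clock: 10.95
position: [0.4683, 0.2751, 0.0578]
ee_rot: [-1.842, -1.063, 0.625]
force: [-0.6, -0.0, -1.0]
width: 0.664
```

```bash
python3 - <<'E'
from s3 import *
s=arm.observe();print(s["force"],s["width"]*9.18)
cv2.imwrite("pics/w5.png",arm.get_image("wrist"))
E
```

```text
[-0.64 -0.01 -0.96] 6.09611020233669
```

View pics/w5.png

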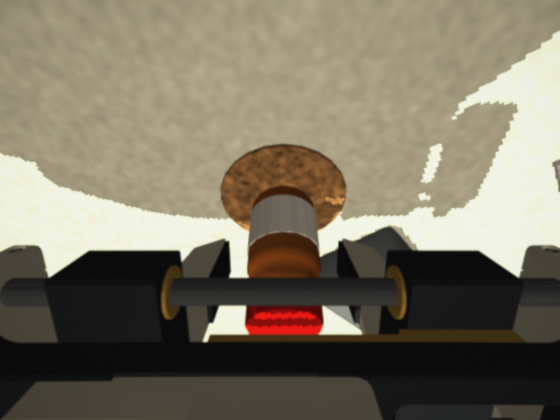

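The bottle stands released on the coaster at (283,240) with clear gaps to both fingers. I'll back out along the tool axis.

>>> move_arm(
  series=[
    {"x": 0, "y": -2.2, "z": 0, "rx": 0, "ry": 0, "rz": 0},
    {"x": 0, "y": -2.5, "z": 0, "rx": 0, "ry": 0, "rz": 0},
    {"x": 0, "y": -2.5, "z": 0, "rx": 0, "ry": 0, "rz": 0},
    {"x": 0, "y": -2.5, "z": 0, "rx": 0, "ry": 0, "rz": 0},
    {"x": 0, "y": -2.0, "z": 0, "rx": 0, "ry": 0, "rz": 0},
  ],
)

```text
clock: 11.62
position: [0.4184, 0.3016, 0.1623]
ee_rot: [-1.844, -1.059, 0.628]
force: [-0.5, -0.6, -0.2]
width: 0.679
```

```bash
python3 - <<'E'
from s3 import *
np.set_printoptions(suppress=True,precision=3)
s=arm.observe();print(s["joints"])
cv2.imwrite("pics/s6.png",arm.get_image("scene"));cv2.imwrite("pics/t6.png",arm.get_image("top"))
b=cv2.imread("pics/s6.png")
cv2.imwrite("pics/s6c.png",cv2.resize(b[140:340,230:430],None,fx=2.9,fy=2.9,interpolation=cv2.INTER_CUBIC))
E
```

```text
[-0.687  0.395 -0.48   2.053  0.842  0.985 -0.672]
```

View pics/s6c.png

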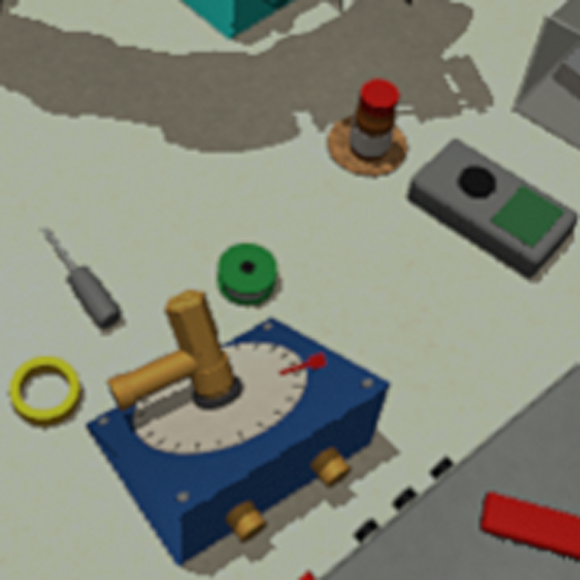

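```bash
python3 - <<'E'
from h import *
np.set_printoptions(suppress=True,precision=4)
T=cam("top");S=cam("scene");a=cv2.imread("pics/t6.png");b=cv2.imread("pics/s6.png")
# bottle check
for im,C,box in((a,T,(180,180,225,225)),(b,S,(340,160,380,200))):
    h=cv2.cvtColor(im,cv2.COLOR_BGR2HSV);m=cv2.inRange(h,(0,150,80),(4,255,255));z=np.zeros_like(m);z[box[1]:box[3],box[0]:box[2]]=m[box[1]:box[3],box[0]:box[2]]
    mm=cv2.moments(z,True)
    if mm["m00"]:
        c=(mm["m10"]/mm["m00"],mm["m01"]/mm["m00"]);print("cap",c,mm["m00"],plane(C,[c],.079))
O=np.array([.608,-.033,.048]);yaw=np.radians(-5.2)
xb=np.array([np.cos(yaw),np.sin(yaw),0]);yb=np.array([-np.sin(yaw),np.cos(yaw),0]);t=np.radians(35)
up=np.cos(t)*xb+np.sin(t)*np.array([0,0,1]);ax=-np.sin(t)*xb+np.cos(t)*np.array([0,0,1])
for im,C,box in((a,T,(270,140,300,160)),(b,S,(320,255,350,275))):
    h=cv2.cvtColor(im,cv2.COLOR_BGR2HSV);m=cv2.inRange(h,(0,110,60),(6,255,255))|cv2.inRange(h,(174,110,60),(180,255,255));z=np.zeros_like(m);z[box[1]:box[3],box[0]:box[2]]=m[box[1]:box[3],box[0]:box[2]]
    v,u=np.nonzero(z);X=plane2(C,np.c_[u,v],O+.002*ax,ax)-O
    l=np.c_[X@up,X@yb];ce=l.mean(0);_,sv,V=np.linalg.svd(l-ce)
    print("mark n",len(u),"centroid",ce,"r",np.linalg.norm(ce),"theta",np.degrees(np.arctan2(-ce[1],ce[0]))%360,"range r",np.linalg.norm(l,axis=1).min(),np.linalg.norm(l,axis=1).max(),"pca dir",np.degrees(np.arctan2(-V[0,1],V[0,0]))%180)
# white dial: centre via mask contour in slope plane
for im,C,box in((a,T,(272,128,332,184)),(b,S,(255,245,345,305))):
    h=cv2.cvtColor(im,cv2.COLOR_BGR2HSV);z=np.zeros(h.shape[:2],np.uint8);m=cv2.inRange(h,(0,0,90),(180,75,255));z[box[1]:box[3],box[0]:box[2]]=m[box[1]:box[3],box[0]:box[2]]
    n,L,st,ce=cv2.connectedComponentsWithStats(z);i=1+np.argmax(st[1:,4]);c=max(cv2.findContours((L==i).astype(np.uint8),0,1)[0],key=cv2.contourArea).reshape(-1,2)
    hull=cv2.convexHull(c).reshape(-1,2);X=plane2(C,hull,O,ax)-O;l=np.c_[X@up,X@yb].astype(np.float32)
    A=np.c_[2*l,np.ones(len(l))];s=np.linalg.lstsq(A,(l**2).sum(1),rcond=None)[0];print("dial centre offset(up,y)",s[:2],"r",np.sqrt(s[2]+s[0]**2+s[1]**2),st[i],len(hull))
E
```

```text
cap (201.7378640776699, 197.6893203883495) 103.0 [[0.4724 0.2731 0.079 ]]
cap (360.4036697247706, 171.8256880733945) 109.0 [[0.4717 0.275  0.079 ]]
mark n 33 centroid [0.03   0.0704] r 0.07654941335117814 theta 293.0575490190588 range r 0.053474662207591346 0.08894868533632132 pca dir 115.6198447587886
mark n 37 centroid [0.0296 0.0685] r 0.07464560064086538 theta 293.37438356839425 range r 0.05436587861911875 0.0886556392504229 pca dir 112.76705291841778
dial centre offset(up,y) [-0.0269  0.0095] r 0.09196919863301616 [ 272  139   54   45 1259] 16
dial centre offset(up,y) [-0.031   0.0253] r 0.10406931106784255 [ 277  245   68   52 1682] 18
```

```bash
cat > geo.py <<'E'
from h import *
O=np.array([.608,-.033,.048]);yaw=np.radians(-5.2)
xb=np.array([np.cos(yaw),np.sin(yaw),0]);yb=np.array([-np.sin(yaw),np.cos(yaw),0]);t=np.radians(35)
up=np.cos(t)*xb+np.sin(t)*np.array([0,0,1]);ax=-np.sin(t)*xb+np.cos(t)*np.array([0,0,1])
def thdir(th): return np.cos(th)*up-np.sin(th)*yb
def brass(im,box):
    h=cv2.cvtColor(im,cv2.COLOR_BGR2HSV);m=cv2.inRange(h,(11,120,60),(28,255,255));z=np.zeros_like(m);z[box[1]:box[3],box[0]:box[2]]=m[box[1]:box[3],box[0]:box[2]];return z
E
python3 - <<'E'
from geo import *
np.set_printoptions(suppress=True,precision=4)
T=cam("top");S=cam("scene");a=cv2.imread("pics/t6.png");b=cv2.imread("pics/s6.png")
for im,C,box in((a,T,(275,150,335,185)),(b,S,(260,235,325,285))):
    z=brass(im,box);v,u=np.nonzero(z);X=plane2(C,np.c_[u,v],O+.0405*ax,ax)-O
    l=np.c_[X@up,X@yb]
    r=np.hypot(*l.T);k=(r>.03)&(l[:,1]<-.03)
    c=l[k].mean(0);_,_,V=np.linalg.svd(l[k]-c);print(len(u),k.sum(),"centroid",c,"theta centroid",np.degrees(np.arctan2(-c[1],c[0]))%360,"pca",np.degrees(np.arctan2(-V[0,1],V[0,0]))%180,"rmax",r[k].max())
    # projections to check
print("proj hextop",proj(T,[O+.0905*ax]),proj(S,[O+.0905*ax]))
for th in(80,90,100,110):
    p=O+.0405*ax+.078*thdir(np.radians(th));print(th,proj(T,[p]),proj(S,[p]))
E
python3 - <<'E'
import cv2
a=cv2.imread("pics/t6.png")
cv2.imwrite("pics/t6c.png",cv2.resize(a[120:200,265:345],None,fx=7,fy=7,interpolation=cv2.INTER_CUBIC))
E
```

```text
320 114 centroid [-0.01   -0.0537] theta centroid 100.51604977289487 pca 101.45801953919323 rmax 0.0784397075335151
747 202 centroid [-0.0087 -0.0538] theta centroid 99.23573460682705 pca 135.23747061415372 rmax 0.08037948904161367
proj hextop [[301.907  169.6936]] [[292.8018 243.0748]]
80 [[327.9623 162.875 ]] [[273.5033 280.3507]]
90 [[327.7615 167.0791]] [[270.5303 278.4196]]
100 [[326.7965 171.1633]] [[268.5342 276.0224]]
110 [[325.1048 175.0062]] [[267.5383 273.2539]]
```

View pics/t6c.png

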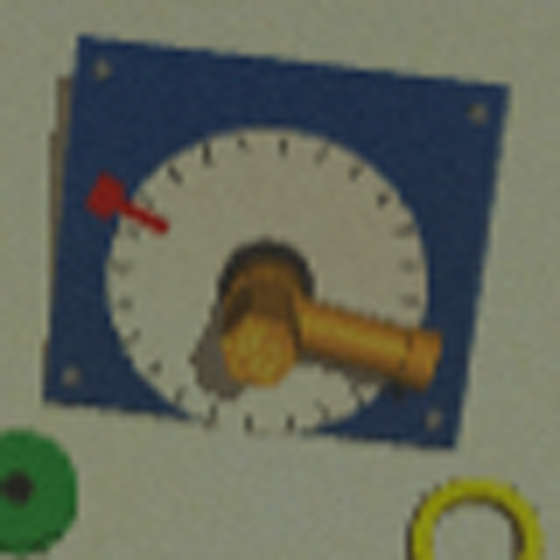

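```bash
cat >> geo.py <<'E'
def RH(thx):
    "tool pose: y=-ax, x along slope direction theta thx (deg)"
    y=-ax;x=thdir(np.radians(thx));return np.c_[x,y,np.cross(x,y)]
E
python3 - <<'E'
from s3 import *;from geo import *
np.set_printoptions(suppress=True,precision=2)
hx=O+.077*ax;ph=hx+.09*ax
for th in(130,190):
    q=qc;q,m,n=fol(q,ph,RH(th));print(th,q,m,n);q,m,n=fol(q,hx,RH(th));print(q,m,n)
    for k in range(10):
        q,m,n=fol(q,hx-.00032*k*ax,RH(th+19.3*(k+1)));print(k,q,m)
E
```

```text
130 [ 0.05  0.13 -0.22  2.41  1.53  0.17  2.29] 0.051 16
[ 0.18  0.38 -0.36  2.37  2.22  0.32  1.64] 0.072 3
0 [ 0.26  0.4  -0.46  2.36  2.15  0.35  1.39] 0.206
1 [ 0.33  0.41 -0.55  2.35  2.09  0.38  1.12] 0.212
2 [ 0.4   0.44 -0.64  2.35  2.03  0.42  0.85] 0.218
3 [ 0.47  0.46 -0.73  2.34  1.99  0.46  0.57] 0.223
4 [ 0.53  0.49 -0.82  2.34  1.95  0.5   0.28] 0.228
5 [ 0.59  0.52 -0.9   2.34  1.92  0.54 -0.01] 0.232
6 [ 0.64  0.55 -0.97  2.33  1.9   0.59 -0.3 ] 0.236
7 [ 0.69  0.59 -1.04  2.33  1.88  0.64 -0.6 ] 0.228
8 [ 0.73  0.62 -1.11  2.33  1.86  0.69 -0.91] 0.162
9 [ 0.76  0.66 -1.17  2.32  1.85  0.74 -1.21] 0.101
190 [ 0.04  0.13 -0.21  2.41  1.53  0.17  1.24] 0.049 10
[ 0.17  0.38 -0.36  2.37  2.22  0.32  0.59] 0.071 3
0 [ 0.25  0.4  -0.45  2.36  2.15  0.35  0.34] 0.205
1 [ 0.33  0.41 -0.55  2.35  2.09  0.38  0.07] 0.211
2 [ 0.4   0.43 -0.64  2.35  2.04  0.42 -0.2 ] 0.217
3 [ 0.47  0.46 -0.73  2.34  1.99  0.45 -0.48] 0.223
4 [ 0.53  0.49 -0.81  2.34  1.96  0.5  -0.77] 0.228
5 [ 0.59  0.52 -0.89  2.34  1.93  0.54 -1.06] 0.232
6 [ 0.64  0.55 -0.97  2.33  1.9   0.59 -1.35] 0.236
7 [ 0.69  0.58 -1.04  2.33  1.88  0.64 -1.65] 0.232
8 [ 0.73  0.62 -1.1   2.33  1.86  0.69 -1.96] 0.166
9 [ 0.76  0.66 -1.17  2.32  1.85  0.74 -2.26] 0.104
```

```bash
python3 - <<'E'
from s3 import *;from geo import *
np.set_printoptions(suppress=True,precision=3)
ph=O+.155*ax
rows(ph,RH(130),18)
E
```

```text
pos [0.418 0.303 0.163] dist 0.3432 turn [-0.354 -2.802  0.042] clk 11.725 J [-0.69  0.39 -0.48  2.05  0.84  0.98 -0.67]
[-1.29  0.6  -1.27] [-0.02  -0.156  0.002]
[-1.47  0.63 -1.04] [-0.02  -0.156  0.002]
[-1.61  0.65 -0.79] [-0.02  -0.156  0.002]
[-1.71  0.66 -0.52] [-0.02  -0.156  0.002]
[-1.77  0.68 -0.23] [-0.02  -0.156  0.002]
[-1.78  0.68  0.06] [-0.02  -0.156  0.002]
[-1.75  0.68  0.34] [-0.02  -0.156  0.002]
[-1.67  0.68  0.62] [-0.02  -0.156  0.002]
[-1.55  0.67  0.89] [-0.02  -0.156  0.002]
[-1.39  0.65  1.13] [-0.02  -0.156  0.002]
[-1.2   0.63  1.34] [-0.02  -0.156  0.002]
[-0.97  0.6   1.53] [-0.02  -0.156  0.002]
[-0.72  0.57  1.67] [-0.02  -0.156  0.002]
[-0.45  0.54  1.77] [-0.02  -0.156  0.002]
[-0.17  0.5   1.83] [-0.02  -0.156  0.002]
[0.12 0.47 1.84] [-0.02  -0.156  0.002]
[0.4  0.43 1.81] [-0.02  -0.156  0.002]
[0.68 0.4  1.74] [-0.02  -0.156  0.002]
```

>>> move_arm(
  jaw=6,
  series=[
    {"x": -1.29, "y": 0.5, "z": -1.27, "rx": -0.02, "ry": -0.156, "rz": 0.002},
    {"x": -1.47, "y": 0.5, "z": -1.04, "rx": -0.02, "ry": -0.156, "rz": 0.002},
    {"x": -1.61, "y": 0.5, "z": -0.79, "rx": -0.02, "ry": -0.156, "rz": 0.002},
    {"x": -1.71, "y": 0.5, "z": -0.52, "rx": -0.02, "ry": -0.156, "rz": 0.002},
    {"x": -1.77, "y": 0.6, "z": -0.23, "rx": -0.02, "ry": -0.156, "rz": 0.002},
    {"x": -1.78, "y": 0.6, "z": 0.06, "rx": -0.02, "ry": -0.156, "rz": 0.002},
    {"x": -1.75, "y": 0.6, "z": 0.34, "rx": -0.02, "ry": -0.156, "rz": 0.002},
    {"x": -1.67, "y": 0.6, "z": 0.62, "rx": -0.02, "ry": -0.156, "rz": 0.002},
    {"x": -1.55, "y": 0.6, "z": 0.89, "rx": -0.02, "ry": -0.156, "rz": 0.002},
  ],
)

```text
clock: 12.85
position: [0.4692, 0.1344, 0.1721]
ee_rot: [1.327, 1.955, -2.024]
force: [-0.5, 0.1, -0.4]
width: 0.654
```

```bash
python3 - <<'E'
from s3 import *;from geo import *
np.set_printoptions(suppress=True,precision=3)
ph=O+.155*ax
rows(ph,RH(130),10)
q,m,n=fol(qc,ph,RH(130));print(q,m)
E
```

```text
pos [0.469 0.134 0.172] dist 0.1671 turn [-0.17  -1.351  0.026] clk 12.85 J [-0.36  0.25 -0.51  2.35  1.23  0.76  0.66]
[-1.16  0.59  1.05] [-0.017 -0.135  0.003]
[-1.    0.57  1.21] [-0.017 -0.135  0.003]
[-0.83  0.55  1.34] [-0.017 -0.135  0.003]
[-0.64  0.53  1.45] [-0.017 -0.135  0.003]
[-0.44  0.51  1.53] [-0.017 -0.135  0.003]
[-0.23  0.48  1.58] [-0.017 -0.135  0.003]
[-0.01  0.46  1.61] [-0.017 -0.135  0.003]
[0.21 0.43 1.6 ] [-0.017 -0.135  0.003]
[0.42 0.4  1.57] [-0.017 -0.135  0.003]
[0.63 0.37 1.5 ] [-0.017 -0.135  0.003]
[ 0.041  0.163 -0.209  2.408  1.709  0.175  2.111] 0.055
```

>>> move_arm(
  series=[
    {"x": -1.16, "y": 0.5, "z": 1.05, "rx": -0.017, "ry": -0.135, "rz": 0.003},
    {"x": -1.0, "y": 0.5, "z": 1.21, "rx": -0.017, "ry": -0.135, "rz": 0.003},
    {"x": -0.83, "y": 0.5, "z": 1.34, "rx": -0.017, "ry": -0.135, "rz": 0.003},
    {"x": -0.64, "y": 0.5, "z": 1.45, "rx": -0.017, "ry": -0.135, "rz": 0.003},
    {"x": -0.44, "y": 0.5, "z": 1.53, "rx": -0.017, "ry": -0.135, "rz": 0.003},
    {"x": -0.23, "y": 0.5, "z": 1.58, "rx": -0.017, "ry": -0.135, "rz": 0.003},
    {"x": 0, "y": 0.5, "z": 1.61, "rx": -0.017, "ry": -0.135, "rz": 0.003},
    {"x": 0.21, "y": 0.4, "z": 1.6, "rx": -0.017, "ry": -0.135, "rz": 0.003},
    {"x": 0.42, "y": 0.4, "z": 1.5, "rx": -0.017, "ry": -0.135, "rz": 0.003},
  ],
)

```text
clock: 13.98
position: [0.5116, -0.0169, 0.1699]
ee_rot: [-0.091, 1.363, -1.829]
force: [0.3, 0.0, -0.3]
width: 0.653
```

```bash
python3 - <<'E'
from s3 import *;from geo import *
np.set_printoptions(suppress=True,precision=3)
s=arm.observe()
cv2.imwrite("pics/w7.png",arm.get_image("wrist"));cv2.imwrite("pics/t7.png",arm.get_image("top"))
C=cam("wrist",(s["position"],s["ee_rot"]))
print("hextop",proj(C,[O+.0903*ax]))
print("outlet",proj(C,[O+.0403*ax+.078*thdir(np.radians(100))]),"mark",proj(C,[O+.089*thdir(np.radians(293.2)),O+.051*thdir(np.radians(293.2))]))
rows(O+.155*ax,RH(130),2)
E
```

```text
hextop [[279.804 211.774]]
outlet [[356.602 141.22 ]] mark [[199.061 217.689]
 [233.014 203.954]]
pos [ 0.512 -0.018  0.17 ] dist 0.0111 turn [-0.008 -0.099  0.013] clk 14.075 J [ 0.03  0.17 -0.24  2.42  1.72  0.22  1.97]
[-0.13  0.04  0.54] [-0.004 -0.05   0.007]
[-0.1   0.03  0.54] [-0.004 -0.05   0.007]
```

View pics/w7.png

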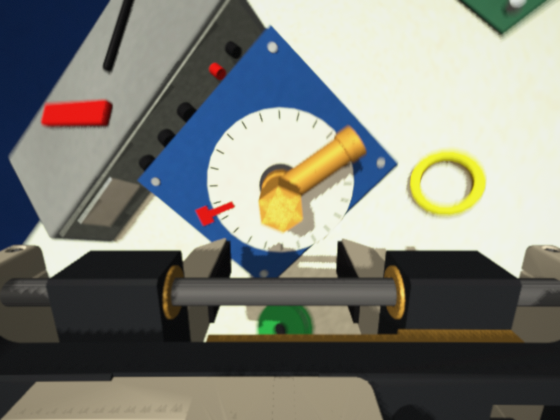

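```bash
cat > m7.py <<'E'
from s3 import *;from geo import *
np.set_printoptions(suppress=True,precision=4)
def meas(im,C,O=O,box=(200,100,360,250),mbox=(190,195,240,232),hup=.0403):
    h=cv2.cvtColor(im,cv2.COLOR_BGR2HSV);z=np.zeros(h.shape[:2],np.uint8)
    m=cv2.inRange(h,(0,110,60),(6,255,255))|cv2.inRange(h,(174,110,60),(180,255,255));z[mbox[1]:mbox[3],mbox[0]:mbox[2]]=m[mbox[1]:mbox[3],mbox[0]:mbox[2]]
    v,u=np.nonzero(z)
    if len(u):
        X=plane2(C,np.c_[u,v],O+.001*ax,ax)-O;l=np.c_[X@up,X@yb];ce=l.mean(0);r=np.hypot(*l.T)
        _,_,V=np.linalg.svd(l-ce)
        print("mark",len(u),ce,"th",np.degrees(np.arctan2(-ce[1],ce[0]))%360,"r",r.min(),r.max())
    z[:]=0;b=cv2.inRange(h,(11,110,50),(28,255,255));z[box[1]:box[3],box[0]:box[2]]=b[box[1]:box[3],box[0]:box[2]]
    v,u=np.nonzero(z);X=plane2(C,np.c_[u,v],O+hup*ax,ax)-O;l=np.c_[X@up,X@yb];r=np.hypot(*l.T);k=(r>.045)&(r<.085)
    ce=l[k].mean(0);print("outlet",k.sum(),ce,"th",np.degrees(np.arctan2(-ce[1],ce[0]))%360,"rmax",r[k].max());return z
E
python3 - <<'E'
from m7 import *
s=arm.observe();C=cam("wrist",(s["position"],s["ee_rot"]));im=cv2.imread("pics/w7.png")
meas(im,C)
# dial ellipse from edges: hand picked extreme points of the white dial rim
pts=[(208,180),(281,107),(354,180),(230,133),(331,128),(222,222),(262,249),(302,249)]
X=plane2(C,pts,O,ax)-O;l=np.c_[X@up,X@yb];A=np.c_[2*l,np.ones(len(l))];q=np.linalg.lstsq(A,(l**2).sum(1),rcond=None)[0]
print("dial centre",q[:2],"r",np.sqrt(q[2]+(q[:2]**2).sum()))
X=plane2(C,[(281,209)],O+.0903*ax,ax)-O;print("hextop off",X@up,X@yb)
# block corners: screw heads/ corners  high-right(269,26)?, etc
cv2.imwrite("pics/w7c.png",cv2.resize(im[90:260,190:370],None,fx=3.3,fy=3.3,interpolation=cv2.INTER_CUBIC))
E
```

```text
mark 359 [0.0304 0.0658] th 294.78164547549216 r 0.0492363387322319 0.08712389194136555
outlet 1302 [-0.0089 -0.0628] th 98.10779383394829 rmax 0.0827367407986155
dial centre [-0.0008 -0.0033] r 0.07197465535191276
hextop off [0.0014] [-0.0037]
```

View pics/w7c.png

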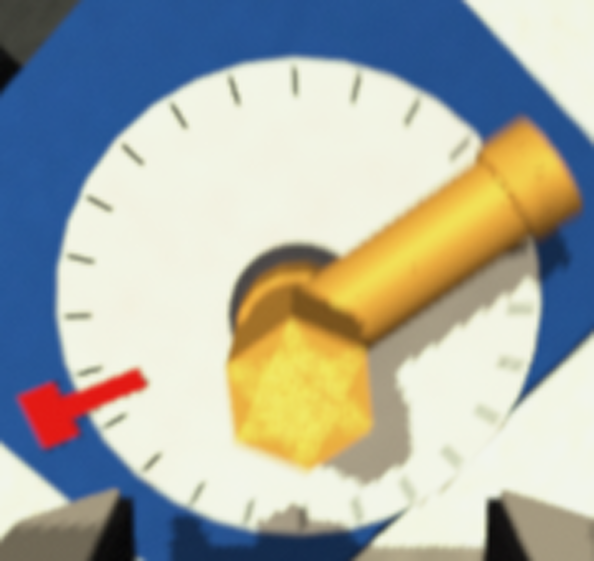

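```bash
sed -i 's/^O=np.array.*$/O=np.array([.608,-.033,.048]);yaw=np.radians(-5.2)\nO=O-.003*np.array([-np.sin(yaw),np.cos(yaw),0])/' geo.py; python3 - <<'E'
from m7 import *
rows(O+.130*ax,RH(129),3)
print(fol(qc,O+.130*ax,RH(129)),fol(fol(qc,O+.130*ax,RH(129))[0],O+.079*ax,RH(129)))
E
```

```text
pos [ 0.512  -0.0184  0.1701] dist 0.0287 turn [-0.008 -0.117  0.013] clk 14.075 J [ 0.03  0.17 -0.24  2.42  1.72  0.22  1.97]
[-0.03  0.86  0.42] [-0.003 -0.039  0.004]
[-0.01  0.86  0.42] [-0.003 -0.039  0.004]
[0.01 0.86 0.43] [-0.003 -0.039  0.004]
(array([ 0.1181,  0.2356, -0.2832,  2.3975,  1.9757,  0.2128,  1.8801]), np.float64(0.092), 3) (array([ 0.2251,  0.3845, -0.4096,  2.3649,  2.1855,  0.3262,  1.7027]), np.float64(0.131), 3)
```

>>> move_arm(
  series=[
    {"x": -0.03, "y": 0.86, "z": 0.42, "rx": -0.003, "ry": -0.039, "rz": 0.004},
    {"x": -0.01, "y": 0.86, "z": 0.42, "rx": -0.003, "ry": -0.039, "rz": 0.004},
    {"x": 0.01, "y": 0.86, "z": 0.43, "rx": -0.003, "ry": -0.039, "rz": 0.004},
    {"x": 0, "y": 0, "z": 0, "rx": 0, "ry": 0, "rz": 0},
  ],
)

```text
clock: 14.58
position: [0.532, -0.0279, 0.1516]
ee_rot: [-0.183, 1.299, -1.785]
force: [0.0, 0.2, -0.0]
width: 0.658
```

```bash
python3 - <<'E'
from m7 import *
s=arm.observe()
im=arm.get_image("wrist");cv2.imwrite("pics/w8.png",im)
C=cam("wrist",(s["position"],s["ee_rot"]))
print("hextop pred",proj(C,[O+.0903*ax]),"joints",s["joints"])
rows(O+.079*ax,RH(129),3)
cv2.imwrite("pics/w8c.png",cv2.resize(im[150:330,180:390],None,fx=3.3,fy=3.3,interpolation=cv2.INTER_CUBIC))
E
```

```text
hextop pred [[281.8125 237.6335]] joints [ 0.1226  0.2405 -0.2902  2.3993  1.9756  0.2145  1.8708]
pos [ 0.5317 -0.0277  0.1517] dist 0.0499 turn [ 0.005 -0.008  0.003] clk 14.625 J [ 0.12  0.24 -0.29  2.4   1.97  0.21  1.87]
[-0.04  1.66  0.12] [ 0.002 -0.003  0.001]
[-0.03  1.66  0.12] [ 0.002 -0.003  0.001]
[-0.03  1.66  0.11] [ 0.002 -0.003  0.001]
```

View pics/w8c.png

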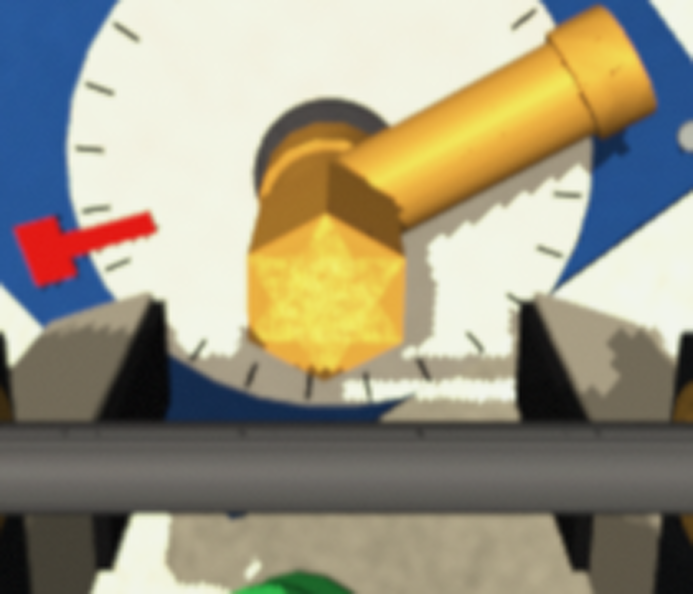

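The hexagon's flats are square to the jaws, with its centre at pixel (279,239), about 3 mm to -x of the jaw axis. I'll correct that on the way down.

>>> move_arm(
  series=[
    {"x": -0.15, "y": 1.6, "z": 0.1, "rx": 0.002, "ry": 0, "rz": 0},
    {"x": -0.1, "y": 1.6, "z": 0.1, "rx": 0.002, "ry": 0, "rz": 0},
    {"x": -0.05, "y": 1.6, "z": 0.1, "rx": 0, "ry": 0, "rz": 0},
    {"x": 0, "y": 0, "z": 0, "rx": 0, "ry": 0, "rz": 0},
  ],
)

```text
clock: 15.12
position: [0.5615, -0.0277, 0.114]
ee_rot: [-0.175, 1.302, -1.788]
force: [-0.5, -0.1, 0.7]
width: 0.652
```

```bash
python3 - <<'E'
from m7 import *
s=arm.observe();print(s["force"],s["joints"])
im=arm.get_image("wrist");cv2.imwrite("pics/w9.png",im)
C=cam("wrist",(s["position"],s["ee_rot"]))
print("hextop pred",proj(C,[O+.0903*ax]))
d=s["position"]-O;print("along axis",d@ax,"up",d@up,"y",d@yb)
rows(O+.079*ax,RH(129),1)
cv2.imwrite("pics/w9c.png",cv2.resize(im[150:390,180:390],None,fx=2.5,fy=2.5,interpolation=cv2.INTER_CUBIC))
E
```

```text
[-0.4763 -0.0706  0.6606] [ 0.2131  0.3791 -0.4065  2.3647  2.1571  0.3228  1.7061]
hextop pred [[289.5432 276.3804]]
along axis 0.08091047940547728 up -0.00048450226434327496 y 0.004016223285408256
pos [ 0.5612 -0.0276  0.1144] dist 0.0048 turn [ 0.003 -0.015  0.002] clk 15.175 J [ 0.21  0.38 -0.41  2.37  2.16  0.32  1.71]
[0.29 0.24 0.3 ] [ 0.003 -0.015  0.002]
```

View pics/w9c.png

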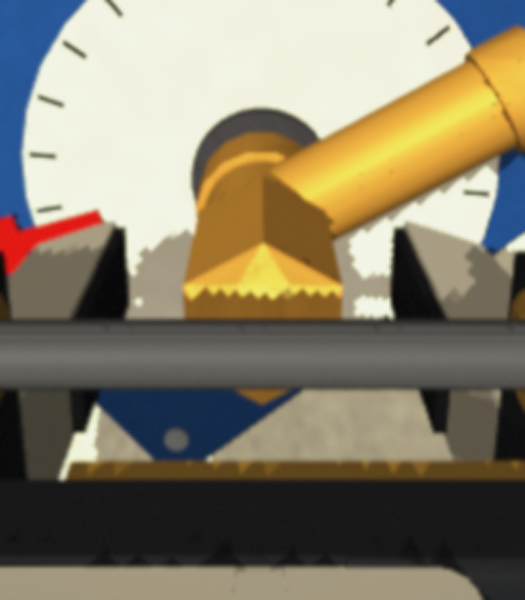

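```bash
python3 - <<'E'
from m7 import *
s=arm.observe();R=Ro.from_rotvec(s["ee_rot"]).as_matrix()
C=cam("wrist",(s["position"],s["ee_rot"]))
for up_ in(.009,.0115):
  for dz in(-.003,0,.003):
    p=s["position"]-up_*R[:,1]+dz*R[:,2];print(up_,dz,proj(C,[p,p+.0173*R[:,2],p-.0173*R[:,2]]).round(1).tolist())
E
```

```text
0.009 -0.003 [[283.7, 286.9], [283.7, 254.2], [283.7, 317.6]]
0.009 0 [[283.7, 281.4], [283.7, 248.3], [283.7, 312.4]]
0.009 0.003 [[283.7, 275.8], [283.7, 242.4], [283.7, 307.2]]
0.0115 -0.003 [[283.7, 289.8], [283.7, 256.6], [283.8, 320.8]]
0.0115 0 [[283.7, 284.2], [283.7, 250.6], [283.7, 315.6]]
0.0115 0.003 [[283.7, 278.5], [283.7, 244.5], [283.7, 310.3]]
```

>>> move_arm(
  jaw=2.0,
  newtons=45,
  series=[
    {"x": 0.05, "y": 0.1, "z": 0.05, "rx": 0, "ry": 0, "rz": 0},
    {"x": 0, "y": 0, "z": 0, "rx": 0, "ry": 0, "rz": 0},
    {"x": 0, "y": 0, "z": 0, "rx": 0, "ry": 0, "rz": 0},
    {"x": 0, "y": 0, "z": 0, "rx": 0, "ry": 0, "rz": 0},
    {"x": 0, "y": 0, "z": 0, "rx": 0, "ry": 0, "rz": 0},
  ],
)

```text
clock: 15.8
position: [0.5608, -0.0282, 0.1151]
ee_rot: [-0.174, 1.301, -1.789]
force: [0.7, -0.0, -2.9]
width: 0.323
```

```bash
python3 - <<'E'
from m7 import *
s=arm.observe();print(s["force"],s["ft_torque"],s["width"]*9.18,s["position"])
R=Ro.from_rotvec(s["ee_rot"]).as_matrix();print("tool y vs -ax deg",np.degrees(np.arccos(-R[:,1]@ax)),R.T@ax, "thx",np.degrees(np.arctan2(-R[:,0]@yb,R[:,0]@up))%360)
np.save("hx0.npy",np.r_[s["position"],R.ravel()])
q=qc
for k in range(11):
    p=s["position"];Rk=Ro.from_rotvec(-ax*np.radians(17.6*(k+1))).as_matrix()@R
    q,m,n=fol(q,p-.00029*(k+1)*ax,Rk);print(q,m)
E
```

```text
[ 0.6665 -0.0148 -2.9361] [ 0.2326  0.7396 -0.0155] 2.9613671834996023 [ 0.5608 -0.0282  0.1151]
tool y vs -ax deg 0.125769282465252 [ 0.0016 -1.     -0.0015] thx 129.87675388217247
[ 0.2832  0.3898 -0.4925  2.3602  2.098   0.3497  1.467 ] 0.206
[ 0.3519  0.4065 -0.5774  2.3551  2.0493  0.3802  1.2196] 0.212
[ 0.4174  0.4259 -0.6599  2.3506  2.008   0.4132  0.9654] 0.216
[ 0.4791  0.4479 -0.7396  2.3465  1.9729  0.4489  0.7055] 0.221
[ 0.5364  0.4726 -0.8161  2.3429  1.9431  0.4871  0.4408] 0.225
[ 0.5892  0.4997 -0.8892  2.3397  1.9177  0.5277  0.1722] 0.228
[ 0.637   0.5293 -0.9586  2.337   1.8959  0.5705 -0.0999] 0.231
[ 0.6798  0.561  -1.0242  2.3345  1.8772  0.6153 -0.3749] 0.234
[ 0.7175  0.5945 -1.0858  2.3323  1.8613  0.6615 -0.6525] 0.184
[ 0.7503  0.6294 -1.1433  2.3303  1.8477  0.7088 -0.9325] 0.127
[ 0.7784  0.6653 -1.1969  2.3285  1.8363  0.7566 -1.2145] 0.073
```

>>> move_arm(
  series=[
    {"x": 0, "y": 0.01, "z": 0, "rx": 0, "ry": 0.1, "rz": 0},
    {"x": 0, "y": 0.01, "z": 0, "rx": 0, "ry": 0.15, "rz": 0},
    {"x": 0, "y": 0.015, "z": 0, "rx": 0, "ry": 0.15, "rz": 0},
    {"x": 0, "y": 0.015, "z": 0, "rx": 0, "ry": 0.15, "rz": 0},
    {"x": 0, "y": 0.015, "z": 0, "rx": 0, "ry": 0.15, "rz": 0},
  ],
)

```text
clock: 16.42
position: [0.5618, -0.028, 0.1148]
ee_rot: [0.518, 1.78, -1.924]
force: [-0.1, -0.4, -1.0]
width: 0.321
```

```bash
cat > chk.py <<'E'
from m7 import *
s=arm.observe();print("F",s["force"],np.linalg.norm(s["force"]).round(1),s["ft_torque"],"w",round(s["width"]*9.18,2),"q",s["joints"].round(2))
R=Ro.from_rotvec(s["ee_rot"]).as_matrix();b=np.load("hx0.npy");d=s["position"]-b[:3]
print("thx",np.degrees(np.arctan2(-R[:,0]@yb,R[:,0]@up))%360,"moved mm axis/up/y",d@ax*1e3,d@up*1e3,d@yb*1e3,"axis tilt tool",R.T@ax)
E
python3 - <<'E'
from chk import *
cv2.imwrite("pics/w10.png",arm.get_image("wrist"))
E
```

```text
F [-0.1458 -0.3726 -0.9658] 1.0 [0.0368 0.7204 0.1182] w 2.94 q [ 0.37  0.41 -0.61  2.35  2.03  0.39  1.13]
thx 171.06398035077106 moved mm axis/up/y -0.7366913169555868 0.6049040806691802 0.27269789543734724 axis tilt tool [ 0.0013 -1.      0.0001]
```

View pics/w10.png

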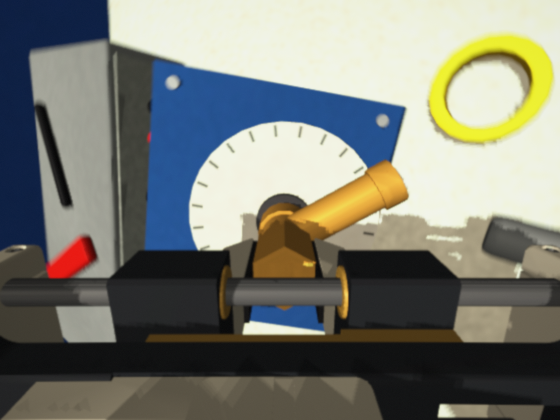

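>>> move_arm(
  series=[
    {"x": 0, "y": 0.015, "z": 0, "rx": 0, "ry": 0.15, "rz": 0},
    {"x": 0, "y": 0.015, "z": 0, "rx": 0, "ry": 0.15, "rz": 0},
    {"x": 0, "y": 0.015, "z": 0, "rx": 0, "ry": 0.15, "rz": 0},
    {"x": 0, "y": 0.015, "z": 0, "rx": 0, "ry": 0.15, "rz": 0},
    {"x": 0, "y": 0.015, "z": 0, "rx": 0, "ry": 0.15, "rz": 0},
    {"x": 0, "y": 0.015, "z": 0, "rx": 0, "ry": 0.15, "rz": 0},
    {"x": 0, "y": 0.015, "z": 0, "rx": 0, "ry": 0.15, "rz": 0},
  ],
)

```text
clock: 17.35
position: [0.5629, -0.0285, 0.1144]
ee_rot: [-1.511, -1.963, 1.471]
force: [-0.1, -0.1, 0.1]
width: 0.326
```

```bash
python3 chk.py
```

```text
F [-0.1372 -0.0558  0.0967] 0.2 [-0.0691  0.7082  0.0531] w 2.99 q [ 0.58  0.49 -0.87  2.34  1.92  0.52  0.22]
thx 232.40000074779627 moved mm axis/up/y -1.7655749513446257 1.3866940672548138 -0.17092748200717628 axis tilt tool [-0.0012 -1.      0.0005]
```

>>> move_arm(
  series=[
    {"x": 0, "y": 0.015, "z": 0, "rx": 0, "ry": 0.15, "rz": 0},
    {"x": 0, "y": 0.015, "z": 0, "rx": 0, "ry": 0.15, "rz": 0},
    {"x": 0, "y": 0.015, "z": 0, "rx": 0, "ry": 0.15, "rz": 0},
    {"x": 0, "y": 0.015, "z": 0, "rx": 0, "ry": 0.15, "rz": 0},
    {"x": 0, "y": 0.015, "z": 0, "rx": 0, "ry": 0.15, "rz": 0},
    {"x": 0, "y": 0.015, "z": 0, "rx": 0, "ry": 0.15, "rz": 0},
    {"x": 0, "y": 0.015, "z": 0, "rx": 0, "ry": 0.15, "rz": 0},
  ],
)

```text
clock: 18.23
position: [0.5634, -0.0294, 0.1135]
ee_rot: [-1.742, -1.274, 0.425]
force: [-1.1, 0.4, 1.4]
width: 0.321
```

```bash
python3 - <<'E'
from chk import *
w=arm.get_image("wrist");t=arm.get_image("top");sc=arm.get_image("scene")
cv2.imwrite("pics/w11.png",w);cv2.imwrite("pics/t11.png",t);cv2.imwrite("pics/s11.png",sc)
cv2.imwrite("pics/s11c.png",cv2.resize(sc[220:320,250:380],None,fx=5,fy=5,interpolation=cv2.INTER_CUBIC))
E
```

```text
F [-1.0717  0.4397  1.4129] 1.8 [-0.1296  0.7056  0.0847] w 2.95 q [ 0.72  0.6  -1.09  2.33  1.85  0.67 -0.73]
thx 293.36673619231817 moved mm axis/up/y -2.8168937228509754 1.277300292549595 -0.9907018651825468 axis tilt tool [-0.0025 -1.     -0.0024]
```

View pics/w11.png

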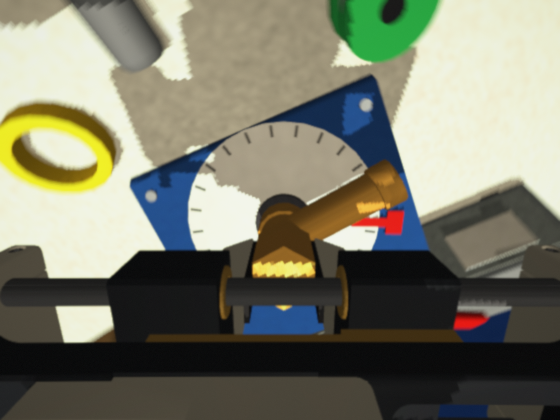

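View pics/s11c.png

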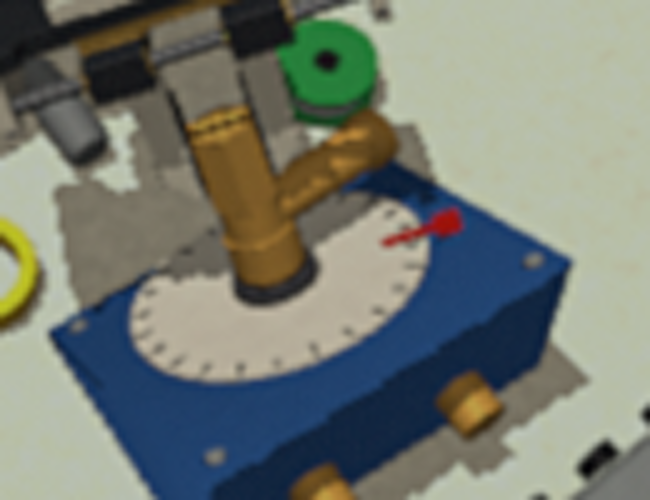

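```bash
python3 - <<'E'
from m7 import *
s=arm.observe();C=cam("wrist",(s["position"],s["ee_rot"]));im=cv2.imread("pics/w11.png")
d=s["position"]-O;print("TCP rel O",d@ax,d@up,d@yb)
Oe=O+(d@up)*up+(d@yb)*yb
h=cv2.cvtColor(im,cv2.COLOR_BGR2HSV);z=np.zeros(h.shape[:2],np.uint8)
m=cv2.inRange(h,(0,110,60),(6,255,255))|cv2.inRange(h,(174,110,60),(180,255,255));z[205:240,345:410]=m[205:240,345:410]
v,u=np.nonzero(z);X=plane2(C,np.c_[u,v],O+.001*ax,ax)-O;l=np.c_[X@up,X@yb]
pts=[(188,212),(214,160),(245,132),(282,122),(318,129),(345,146),(364,165),(200,180)]
Y=plane2(C,pts,O,ax)-O;k=np.c_[Y@up,Y@yb];A=np.c_[2*k,np.ones(len(k))];q=np.linalg.lstsq(A,(k**2).sum(1),rcond=None)[0]
print("dial c",q[:2],"r",np.sqrt(q[2]+(q[:2]**2).sum()))
ce=l.mean(0);_,_,V=np.linalg.svd(l-ce);print("mark pca",np.degrees(np.arctan2(-V[0,1],V[0,0]))%180)
# T head = outermost
for nm,c in(("dial",q[:2]),("TCP",np.array([d@up,d@yb])),("O",np.zeros(2))):
    w=l-c;r=np.hypot(*w.T);hd=w[r>.078].mean(0);print(nm,"centroid th",np.degrees(np.arctan2(-w.mean(0)[1],w.mean(0)[0]))%360,"head th",np.degrees(np.arctan2(-hd[1],hd[0]))%360,"r",r.min(),r.max())
# same on w7
E
```

```text
TCP rel O 0.07928713641758592 0.0009026216387705303 0.0025601728408292603
dial c [0.0023 0.0031] r 0.07164642415021685
mark pca 112.3185797452063
dial centroid th 292.830697048443 head th 292.81607432244243 r 0.05082646360345156 0.08868043059819963
TCP centroid th 293.6523640403764 head th 293.5801851050639 r 0.051923395532859115 0.0896538226134196
O centroid th 293.5079024260268 head th 293.4627620214558 r 0.054617037571421556 0.09236827675019445
```

>>> move_arm(
  series=[
    {"x": 0, "y": 0.015, "z": 0, "rx": 0, "ry": 0.12, "rz": 0},
    {"x": 0, "y": 0.015, "z": 0, "rx": 0, "ry": 0.12, "rz": 0},
    {"x": 0, "y": 0.015, "z": 0, "rx": 0, "ry": 0.1, "rz": 0},
    {"x": 0, "y": 0, "z": 0, "rx": 0, "ry": 0, "rz": 0},
  ],
)

```text
clock: 18.88
position: [0.5634, -0.0296, 0.1131]
ee_rot: [-1.729, -1.041, 0.136]
force: [-1.5, -1.0, 3.3]
width: 0.322
```

```bash
python3 chk.py
```

```text
F [-1.4553 -0.9544  3.2798] 3.7 [ 0.0074  0.6903 -0.1831] w 2.96 q [ 0.75  0.63 -1.15  2.33  1.84  0.72 -1.03]
thx 311.80902351860874 moved mm axis/up/y -3.183969547744707 1.0471852811552163 -1.1653191516022716 axis tilt tool [-0.0022 -1.     -0.0035]
```

>>> move_arm(
  series=[
    {"x": 0, "y": 0.01, "z": 0, "rx": 0, "ry": 0.1, "rz": 0},
    {"x": 0, "y": 0.01, "z": 0, "rx": 0, "ry": 0.085, "rz": 0},
    {"x": 0, "y": 0, "z": 0, "rx": 0, "ry": 0, "rz": 0},
  ],
)

```text
clock: 19.25
position: [0.5634, -0.0297, 0.1129]
ee_rot: [-1.709, -0.914, -0.013]
force: [-1.2, 0.0, 0.9]
width: 0.326
```

```bash
python3 - <<'E'
from chk import *
w=arm.get_image("wrist");t=arm.get_image("top");sc=arm.get_image("scene")
cv2.imwrite("pics/w12.png",w);cv2.imwrite("pics/t12.png",t);cv2.imwrite("pics/s12.png",sc)
cv2.imwrite("pics/s12c.png",cv2.resize(sc[220:320,250:380],None,fx=5,fy=5,interpolation=cv2.INTER_CUBIC))
E
```

```text
F [-1.2189  0.0163  0.9474] 1.5 [ 0.0433  0.7498 -0.2022] w 2.99 q [ 0.77  0.65 -1.17  2.33  1.84  0.74 -1.19]
thx 321.69364885329946 moved mm axis/up/y -3.3345218309953446 0.9501981452508134 -1.2676976741243962 axis tilt tool [-0.0019 -1.     -0.0043]
```

View pics/w12.png

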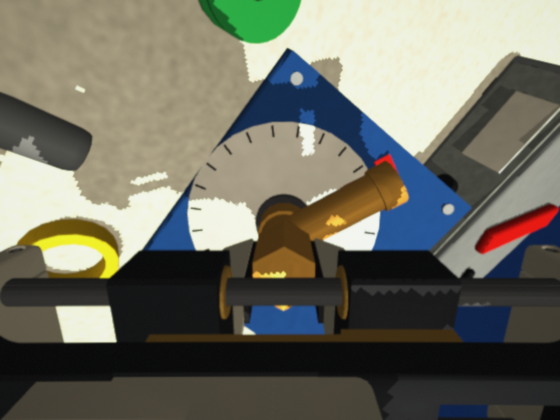

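View pics/s12c.png

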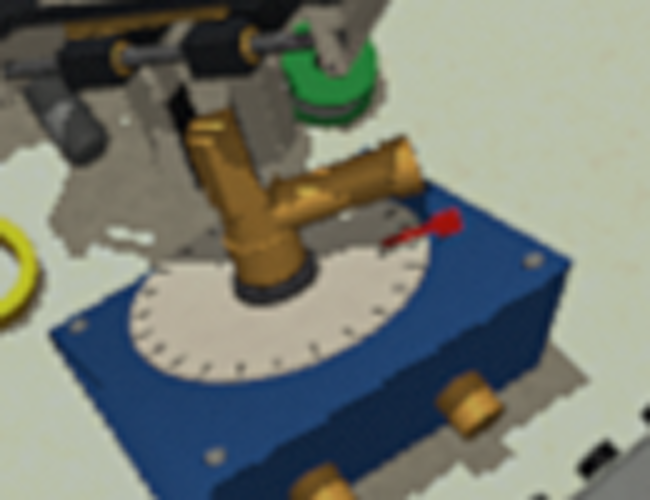

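```bash
python3 - <<'E'
from m7 import *
s=arm.observe();C=cam("wrist",(s["position"],s["ee_rot"]));S=cam("scene")
Oe=O+.0016*up+.0028*yb; hu=.042-.00486
for th in(284,288,292,296,300):
    t_=thdir(np.radians(th));P=Oe+hu*ax
    e=[P+.078*t_,P+.064*t_,P+.03*t_]
    print(th,"wrist",proj(C,e).round(1).tolist(),"scene crop",((proj(S,e)-[249.6,219.6])*5).round(0).tolist())
im=cv2.imread("pics/s12.png");w=cv2.imread("pics/w12.png")
for nm,I,CC,box in(("scene",im,S,(300,240,336,268)),("wrist",w,C,(300,155,415,240))):
    z=brass(I,box)
    v,u=np.nonzero(z);X=plane2(CC,np.c_[u,v],Oe+hu*ax,ax)-Oe;l=np.c_[X@up,X@yb];r=np.hypot(*l.T);k=(r>.045)&(r<.09);ce=l[k].mean(0)
    print(nm,k.sum(),ce,"th",np.degrees(np.arctan2(-ce[1],ce[0]))%360,r[k].max())
cv2.imwrite("pics/w12c.png",cv2.resize(w[140:260,280:420],None,fx=5,fy=5,interpolation=cv2.INTER_CUBIC))
E
```

```text
284 wrist [[388.8, 165.7], [369.1, 179.9], [323.3, 212.7]] scene crop [[409.0, 151.0], [381.0, 163.0], [314.0, 192.0]]
288 wrist [[393.4, 173.0], [372.9, 185.7], [325.1, 215.3]] scene crop [[413.0, 156.0], [384.0, 167.0], [315.0, 194.0]]
292 wrist [[397.4, 180.6], [376.2, 191.8], [326.8, 218.0]] scene crop [[416.0, 161.0], [386.0, 172.0], [316.0, 196.0]]
296 wrist [[400.7, 188.4], [379.1, 198.0], [328.2, 220.7]] scene crop [[418.0, 167.0], [388.0, 176.0], [316.0, 198.0]]
300 wrist [[403.4, 196.3], [381.4, 204.4], [329.4, 223.6]] scene crop [[419.0, 173.0], [389.0, 181.0], [317.0, 200.0]]
scene 149 [0.0219 0.0568] th 291.05587079534655 0.08066231930458813
wrist 2394 [0.023  0.0585] th 291.44328575672125 0.08040618250083068
```

View pics/w12c.png

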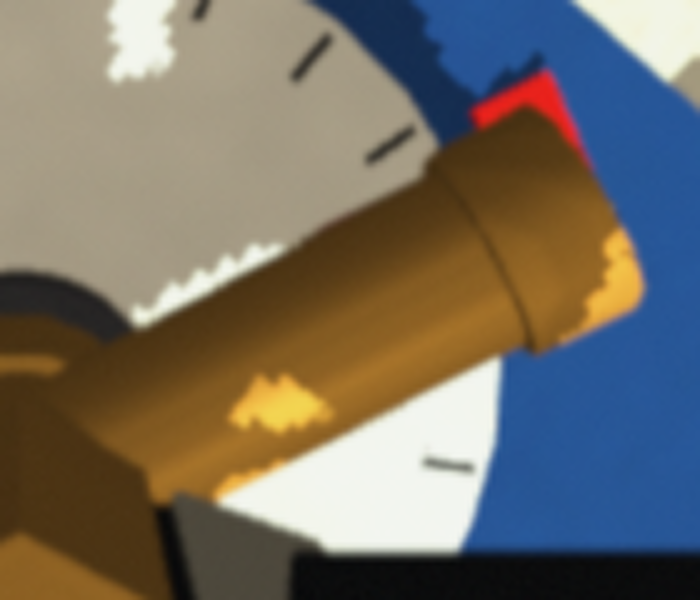

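The outlet measures 291–292° in the wrist and scene views and by the grip angle. The mark measures 293°, so the outlet is within 2° and short of it. I'll release and back off.

>>> move_arm(
  jaw=6,
  series=[
    {"x": 0, "y": 0, "z": 0, "rx": 0, "ry": 0, "rz": 0},
    {"x": 0, "y": 0, "z": 0, "rx": 0, "ry": 0, "rz": 0},
    {"x": 0, "y": 0, "z": 0, "rx": 0, "ry": 0, "rz": 0},
  ],
)

```text
clock: 19.77
position: [0.5637, -0.0297, 0.113]
ee_rot: [-1.709, -0.916, -0.011]
force: [0.4, 0.8, 0.0]
width: 0.603
```

>>> move_arm(
  series=[
    {"x": 0, "y": -1.5, "z": 0, "rx": 0, "ry": 0, "rz": 0},
    {"x": 0, "y": -2.0, "z": 0, "rx": 0, "ry": 0, "rz": 0},
    {"x": 0, "y": -2.0, "z": 0, "rx": 0, "ry": 0, "rz": 0},
    {"x": 0, "y": -2.0, "z": 0, "rx": 0, "ry": 0, "rz": 0},
    {"x": 0, "y": 0, "z": 0, "rx": 0, "ry": 0, "rz": 0},
  ],
)

```text
clock: 20.4
position: [0.5197, -0.0251, 0.1755]
ee_rot: [-1.709, -0.917, -0.01]
force: [0.6, -0.0, -0.0]
width: 0.652
```

```bash
python3 - <<'E'
from chk import *
w=arm.get_image("wrist");sc=arm.get_image("scene");t=arm.get_image("top")
cv2.imwrite("pics/w13.png",w);cv2.imwrite("pics/s13.png",sc);cv2.imwrite("pics/t13.png",t)
cv2.imwrite("pics/s13c.png",cv2.resize(sc[150:320,230:430],None,fx=3.5,fy=3.5,interpolation=cv2.INTER_CUBIC))
E
```

```text
F [ 0.5967 -0.0205 -0.0043] 0.6 [-0.0191  0.6844  0.0046] w 5.99 q [ 0.88  0.39 -1.22  2.36  1.59  0.53 -1.03]
thx 321.4774422894319 moved mm axis/up/y 73.13105612903259 0.880385492135379 -0.638296114159451 axis tilt tool [-0.0019 -1.     -0.0037]
```

View pics/w13.png

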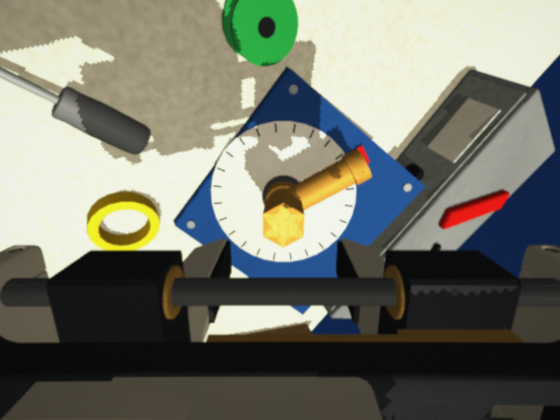

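View pics/s13c.png

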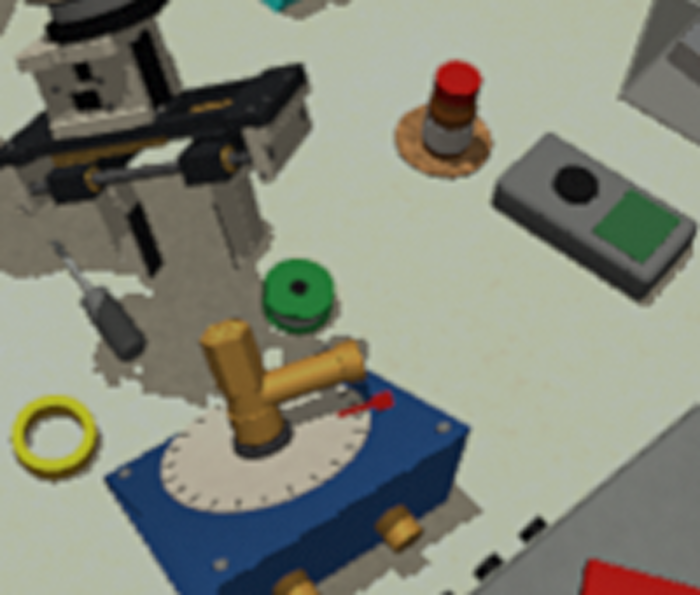

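View pics/t13.png

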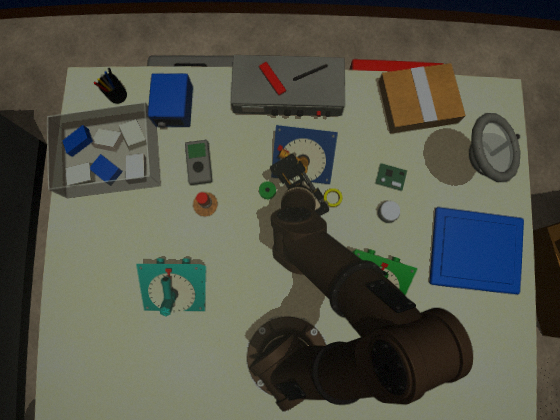

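```bash
python3 - <<'E'
from m7 import *
s=arm.observe();C=cam("wrist",(s["position"],s["ee_rot"]));S=cam("scene");w=cv2.imread("pics/w13.png");sc=cv2.imread("pics/s13.png")
pts=[(212,190),(222,155),(245,132),(283,121),(325,135),(355,195),(345,225),(283,262),(240,247)]
Y=plane2(C,pts,O,ax)-O;k=np.c_[Y@up,Y@yb];A=np.c_[2*k,np.ones(len(k))];q=np.linalg.lstsq(A,(k**2).sum(1),rcond=None)[0]
print("dial c",q[:2],"r",np.sqrt(q[2]+(q[:2]**2).sum()))
hu=.042-.00486
for nm,I,CC,box,c in(("wrist",w,C,(290,140,380,210),q[:2]),("scene",sc,S,(300,240,336,268),np.array([.0016,.0028]))):
    Oe=O+c[0]*up+c[1]*yb;z=brass(I,box);v,u=np.nonzero(z);X=plane2(CC,np.c_[u,v],Oe+hu*ax,ax)-Oe;l=np.c_[X@up,X@yb];r=np.hypot(*l.T);k=(r>.04)&(r<.09);ce=l[k].mean(0)
    print(nm,k.sum(),"th",np.degrees(np.arctan2(-ce[1],ce[0]))%360,"rmax",r[k].max())
# mark in same scene view
h=cv2.cvtColor(sc,cv2.COLOR_BGR2HSV);m=cv2.inRange(h,(0,110,60),(6,255,255))|cv2.inRange(h,(174,110,60),(180,255,255));z=np.zeros_like(m);z[255:275,320:350]=m[255:275,320:350]
v,u=np.nonzero(z);Oe=O+.0016*up+.0028*yb;X=plane2(S,np.c_[u,v],Oe+.001*ax,ax)-Oe;l=np.c_[X@up,X@yb];ce=l.mean(0);print("mark scene",np.degrees(np.arctan2(-ce[1],ce[0]))%360,len(u))
t=cv2.imread("pics/t13.png");T=cam("top")
for nm,I,CC,box in(("top",t,T,(190,185,220,215)),("scene",sc,S,(345,160,380,185))):
    h=cv2.cvtColor(I,cv2.COLOR_BGR2HSV);m=cv2.inRange(h,(0,150,80),(4,255,255));z=np.zeros_like(m);z[box[1]:box[3],box[0]:box[2]]=m[box[1]:box[3],box[0]:box[2]];v,u=np.nonzero(z);print("cap",nm,len(u),plane(CC,[(u.mean(),v.mean())],.08))
print(s["dq"].round(4),s["force"].round(2))
E
```

```text
dial c [-0.0007  0.0021] r 0.07137556342124657
wrist 1363 th 291.86138719068094 rmax 0.08021681431673403
scene 212 th 279.43190063624195 rmax 0.08738323902044691
mark scene 290.41345624936156 42
cap top 101 [[0.4722 0.273  0.08  ]]
cap scene 95 [[0.4732 0.2735 0.08  ]]
[-0.0059  0.0146  0.0014 -0.0012 -0.0039 -0.0017  0.0025] [ 0.47 -0.23 -0.23]
```

```bash
python3 - <<'E'
from m7 import *
S=cam("scene");hu=.042-.00486;Oe=O+.0016*up+.0028*yb
for f in("s12","s13"):
    I=cv2.imread(f"pics/{f}.png")
    for lo in(308,314,320):
        z=brass(I,(lo,240,340,264));v,u=np.nonzero(z);X=plane2(S,np.c_[u,v],Oe+hu*ax,ax)-Oe;l=np.c_[X@up,X@yb];ce=l.mean(0);print(f,lo,len(u),(u.mean(),v.mean()),"th",np.degrees(np.arctan2(-ce[1],ce[0]))%360,np.hypot(*ce))
    cv2.imwrite(f"pics/{f}d.png",cv2.resize(I[230:290,280:350],None,fx=8,fy=8,interpolation=cv2.INTER_CUBIC))
E
```

```text
s12 308 247 (np.float64(320.64777327935224), np.float64(255.9757085020243)) th 291.3744912037034 0.04904515528721965
s12 314 193 (np.float64(323.4611398963731), np.float64(255.13471502590673)) th 292.0230918310001 0.05572199649719272
s12 320 137 (np.float64(326.3284671532847), np.float64(254.22627737226279)) th 292.33222038213046 0.0625513061518771
s13 308 259 (np.float64(320.7104247104247), np.float64(255.5830115830116)) th 289.48489445607095 0.04955371416218464
s13 314 203 (np.float64(323.4926108374384), np.float64(254.69458128078819)) th 290.0912903527351 0.05619554842832433
s13 320 145 (np.float64(326.3034482758621), np.float64(253.83448275862068)) th 290.71882632678717 0.06286444064357535
```

View pics/s13d.png

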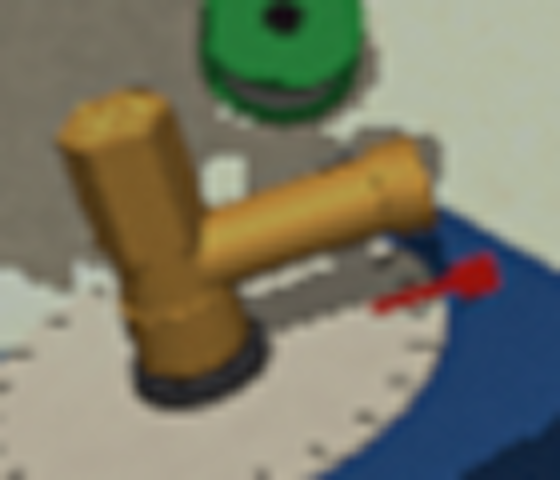

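View pics/s12d.png

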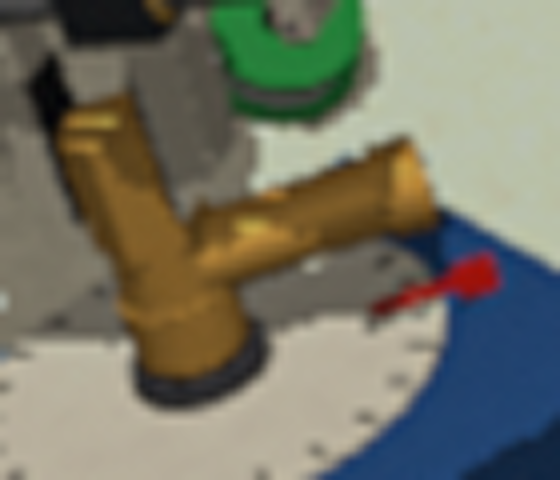

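```bash
python3 -c "
from cell import arm
s=arm.observe();print(s['clock'],s['force'],abs(s['dq']).max())
print(arm.sign_off())"
```

```text
20.55 [ 0.47411199 -0.22542976 -0.23399204] 0.014591937113483548
the job is handed in; nothing more can be done
None
```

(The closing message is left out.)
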